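Change over the book-fair counter display

TASK

Change over the counter display: first take the old title off the sloped stand and lay it flat in the middle of the top of the returns pile. Then lay each new book on the slope inside the outline drawn for its size, its lower edge against the ledge, and set each of the desk tools there are inside its matching outline on the tray: stapler and stamp standing on their feet and square to the drawing, tape roll lying flat. When everything is in place, switch the display lamp on by pushing its lever fully over, away from the robot; leave the other things on the bench where they are.

Things in the scene. Friction and masses are not known exactly. Their poses are not given: they have to be found in the camera images.
- book_wide_center (a point): Centre of the wide new book, a grey closed hardback 92 mm high, 62 mm wide and 24 mm thick, lying flat on the bench in front of the stand at the start. Its x runs along the height, y across the width, z through the thickness (12 mm to either cover). May be absent.
- card_wide: Card on the sloped face of the display stand with the drawn outline of the wide book (about 5 mm larger all round). Origin: on the face at mid-width of the outline, where the face meets the ledge. x points up the slope (25 degrees from level), y along the ledge, z square out of the face. A wide book in place has its centre at x 46, y 0, z 12 mm. The three cards are 105 mm apart in changing order.
- book_tall_center (a point): Centre of the tall new book, a grey closed hardback 108 mm high, 42 mm wide and 24 mm thick, lying flat on the bench in front of the stand at the start. Its x runs along the height, y across the width, z through the thickness (12 mm to either cover). May be absent.
- card_tall: Card on the sloped face of the display stand with the drawn outline of the tall book (about 5 mm larger all round). Origin: on the face at mid-width of the outline, where the face meets the ledge. x points up the slope (25 degrees from level), y along the ledge, z square out of the face. A tall book in place has its centre at x 54, y 0, z 12 mm. The three cards are 105 mm apart in changing order.
- book_small_center (a point): Centre of the small new book, a grey closed hardback 66 mm high, 50 mm wide and 24 mm thick, lying flat on the bench in front of the stand at the start. Its x runs along the height, y across the width, z through the thickness (12 mm to either cover). May be absent.
- card_small: Card on the sloped face of the display stand with the drawn outline of the small book (about 5 mm larger all round). Origin: on the face at mid-width of the outline, where the face meets the ledge. x points up the slope (25 degrees from level), y along the ledge, z square out of the face. A small book in place has its centre at x 33, y 0, z 12 mm. The three cards are 105 mm apart in changing order.
- old_center (a point): Centre of the old title, a grey hardback 82 mm high (x, up the slope), 56 mm wide (y), 20 mm thick (z), lying on the face of the display stand, foot against the ledge. The fixed wooden stand is 330 mm wide; its face is 130 mm long up the slope, its foot 55 mm above the bench, with a ledge 14 mm high (square to the face) and 10 mm thick along its whole width.
- pile_top (a point): Middle of the top of the returns pile, three large hardbacks stacked flat and fixed, top 140 mm (x) by 110 mm (y), 80 mm above the bench, on the robot's left.
- stapler_center (a point): Centre of the black stapler, 32 mm wide (x), 106 mm long (y), 42 mm high, origin 21 mm above its underside; grasp it across x. May be absent.
- stamp_center (a point): Centre of the wooden hand stamp, 32 mm above its underside: a square foot 44 x 44 x 14 mm with a round handle above, z up; the handle is 26 mm thick from 34 to 56 mm above the underside. May be absent.
- tape_center (a point): Centre of the roll of brown paper tape, a ring 60 mm across outside, 38 mm inside, 30 mm high, lying flat (z is its axis), centre 15 mm up. May be absent.
- tray: Fixed grey tray, 270 mm (x) by 140 mm (y), with a floor 6 mm thick and a rim standing 6 mm above that floor; origin under its middle on the bench, on the robot's right.
- spot_stapler: Card on the tray floor with a drawn long rectangle, 119 x 45 mm, for the stapler. Origin at its middle on the tray floor, 6 mm above the bench, z up; the long side is along y. The three cards lie 88 mm apart in changing order.
- spot_stamp: Card on the tray floor with a drawn square of 55 mm for the stamp. Origin at its middle on the tray floor, z up, sides along x and y.
- spot_tape: Card on the tray floor with a drawn circle 72 mm across for the tape roll. Origin at its middle on the tray floor, z up.
- lamp (a joint): Angle of the display lamp's toggle lever in rad: about 0 leaning towards the robot (off), 1.0 leaning fully away from the robot (on). It is stiff enough to stay where it is left.
- lamp_tip (a point): Tip of the 80 mm toggle lever, which swings in the x-z plane on a fixed block to the left of the stand; push it away from the robot (+x).
- notepad: Bystander: white note block 60 x 60 x 16 mm; origin in the middle of its underside. Leave it where it is.
- marker: Bystander: grey pen 130 x 16 x 16 mm; origin in the middle of its underside. Leave it where it is.
- mug: Bystander: white mug 80 mm across, 90 mm high; origin in the middle of its underside. Leave it where it is.
- penpot: Bystander: dark metal pen pot 72 mm across, 95 mm high, with pens up to 150 mm; origin in the middle of its underside. Leave it where it is.
- gluestick: Bystander: white glue stick standing, 24 mm across, 75 mm high; origin in the middle of its underside. Leave it where it is.
- parcel: Bystander: cardboard parcel 120 x 160 x 70 mm; origin in the middle of its underside. Leave it where it is.
- calculator: Bystander: grey desk calculator 140 x 85 x 18 mm; origin in the middle of its underside. Leave it where it is.
There are look-alikes about, which are no part of the job. Leave any yellow look-alike of the part that bears stamp_center alone. Leave any green look-alike of the part that bears pile_top alone.

How it is judged:
By the outcome, as a careful person would: the job done as asked, in the order asked, and still so for the second after the job is handed in, with the robot touching nothing.
Of book_wide, book_tall, book_small only 2 to 3 are there at a start; the rules pass over those that are not, and their reading is None.
Of stapler, stamp, tape only 2 to 3 are there at a start; the rules pass over those that are not, and their reading is None.
At some moment in a run one of stapler, stamp, tape may be knocked a few centimetres aside while the robot is not near it.
Once in a run the grip may slacken for a moment while it holds something.
It also fails if it takes over 210 s, if anything falls off the work surface, if the arm or the gripper's body presses on something with over 40 N, if the wrist force passes 120 N, or if a joint passes its speed limit or range.

ROBOT

A 6-joint arm with a two-finger parallel gripper is mounted at the origin on the work surface. World frame = base frame: x ahead of the robot, y to its left, z up, the work surface at z = 0. Lengths are in m, angles in degrees, forces in N, time in s.
With the tool pointing down it reaches from about 0.375 to 0.9 m from the base axis. Payload 3.1 kg.
Tool frame: the origin (TCP) lies at the very end of the fingers, on their centre line; the grasp point (between the pads) lies 19 mm behind it; x points along the fingers, z is the direction in which the jaws open and shut, and the axes are right-handed (so a half turn about x gives the same grasp; the last joint's range is limited). The gripper opens to 87 mm and grips with 3 to 60 N. Pads are 19 mm wide; open, the fingers measure 117 mm over their backs; the gripper's body (75 mm by 190 mm) begins 51 mm behind the grasp point.
Start: joints at [-86.316, 30.224, 82.088, -0, 67.689, -10.227], TCP at [0.15, -0.607, 0.223] pointing down, gripper open.
Joint ranges: [-176.69, 176.69], [-43.24, 126.21], [12.49, 139.97], [-82, 262], [0, 151.66], [-163.58, 163.58]. Speed limits (degrees/s): [159.86, 159.86, 180, 180, 180, 180].

INTERFACE

Orientations are given as a 3x3 rotation matrix whose columns are the frame's x, y, z axes.
In Python, from rig import bot gives the robot as it stands.
- The arm moves only by the tool send_rows, never from a script. Its arguments are lists of equal length, an entry for each row: "fingers": the opening, from 0 (shut) to 1 (fully open); "dp": the shift along the world's x, y, z in mm, a list of three; "turn": the turn, a rotation vector about the world's x, y, z in rad, a list of three. In form: {"fingers": [fingers, ...], "dp": [[tx, ty, tz], ...], "turn": [[rx, ry, rz], ...]}. A call has 1 to 10 rows; each row is the pose to reach, as a shift and turn from the pose measured when the call began; what a row does not reach only later rows make up. A row lasts 1/12 s, in which the tool goes at most 41.7 mm and 7.16 degrees, less where a joint would pass 70% of its speed; a pose out of reach is approached as far as the arm can. A call with a gripper value outside its range is refused whole. The fingers move at their own pace and stop on an object; the grip force is fixed at half the most. Time passes only in rows, so rows that repeat a pose let the fingers close. It gives the time, the measured TCP pose, the force and the opening at its end, in the units of the state.
- bot.read_state(): the state, without advancing time (a new reading comes with each control period).
- bot.capture(name): name is "side" or "top" or "wrist"; returns a dict with "img" (384x512x3 uint8, blue, green, red), "z_map" (384x512 float32, m along the optical axis (not along the pixel's ray), 0 where there is no reading), "mtx" (3x3 intrinsics, pixels), "k1" (the pictures are not rectified: a ray, as slopes to the right and down, at radius r is drawn at 1 + k1 r^2 times it, then the intrinsics apply), "origin" and "orientation" of the camera in the world; the wrist camera has in their place "hand_eye" (4x4, takes a point from camera to tool coordinates, whose origin is the TCP and whose axes are the tool frame's). Camera axes: x right, y up, looking along -z (the intrinsics and any distortion apply to the point x, -y, -z); pixel columns grow to the right and rows downward; lengths in m; the calibration is good to about 2 mm. A picture is of the moment at which its call begins: read the wrist's pose just before it.
- bot.hand_in(): hands the job in, once; it reports no verdict.
The state is a dict: "time_s": time; "joint_positions": joint angles; "qvel": joint speeds; "tau": joint torques, N m; "position": TCP position; "tcp_rot": TCP orientation; "force": force on the tool from outside, world axes, zero at the start; "moment": the same for the moment, N m; "opening": opening from 0.0 (shut) to 1.0 (fully open).
Only numpy, scipy, OpenCV 4.12 (cv2) and the standard library are available. Lean on these libraries where they do the work, as an engineer would, in place of code of your own. Each camera call takes 0.05 s, during which the arm holds its last target.

## Working session

There is one attempt and no reset: what is moved stays moved. The work goes in short steps, Python scripts to look and compute and a tool call to move; the robot and the scene stay as the last step left them, time stands still between calls to the robot, and variables do not carry over. Pictures are saved under pics/ and viewed, and the job is handed in when it is done.

Besides the shell and the picture viewer there is one more tool, called by a JSON object that holds its "name" and its "arguments", one argument or row to a line. send_rows: Moves the arm, as the interface text tells. Its arguments: {"type":"object","properties":{"fingers":{"type":"array","items":{"type":"number"}},"dp":{"type":"array","items":{"type":"array","items":{"type":"number"}}},"turn":{"type":"array","items":{"type":"array","items":{"type":"number"}}}},"required":["fingers","dp","turn"]}

```bash
ls -la; mkdir -p pics
cat > h.py <<'E'
import numpy as np, cv2
from rig import bot
np.set_printoptions(precision=4,suppress=True)
def cap(n):
    s=bot.read_state(); c=bot.capture(n)
    if n=='wrist':
        T=np.eye(4);T[:3,:3]=np.array(s['tcp_rot']);T[:3,3]=s['position']
        M=T@np.array(c['hand_eye']); c['R']=M[:3,:3];c['o']=M[:3,3]
    else:
        c['R']=np.array(c['orientation']);c['o']=np.array(c['origin'])
    return c
def slopes(c,uv):
    K=np.array(c['mtx']);uv=np.atleast_2d(np.array(uv,float))
    p=cv2.undistortPoints(uv.reshape(-1,1,2),K,np.array([c['k1'],0,0,0,0.])).reshape(-1,2)
    return p
def rays(c,uv):
    p=slopes(c,uv); d=np.c_[p[:,0],-p[:,1],-np.ones(len(p))]
    return d@c['R'].T
def onz(c,uv,z):
    d=rays(c,uv); return c['o']+d*((z-c['o'][2])/d[:,2])[:,None]
def onplane(c,uv,p0,n):
    d=rays(c,uv); return c['o']+d*(((np.array(p0)-c['o'])@n)/(d@n))[:,None]
def cloud(c):
    h,w=c['z_map'].shape; v,u=np.mgrid[:h,:w]
    d=rays(c,np.c_[u.ravel(),v.ravel()])
    P=c['o']+d*c['z_map'].reshape(-1,1)
    P[c['z_map'].ravel()==0]=np.nan
    return P.reshape(h,w,3)
def proj(c,P):
    q=(np.atleast_2d(P)-c['o'])@c['R']; x=q[:,0]/-q[:,2]; y=-q[:,1]/-q[:,2]
    r2=x*x+y*y; f=1+c['k1']*r2; K=np.array(c['mtx'])
    return np.c_[K[0,0]*x*f+K[0,2],K[1,1]*y*f+K[1,2]]
def save(c,n,s=1.5):
    cv2.imwrite('pics/'+n+'.png',cv2.resize(c['img'],None,fx=s,fy=s,interpolation=cv2.INTER_CUBIC))
E
python3 - <<'E'
from h import *
import pickle
s=bot.read_state()
print(s)
for n in ['side','top','wrist']:
    c=cap(n); save(c,n+'0'); pickle.dump(c,open(n+'0.pkl','wb'))
    print(n,c['o'],c['R'].tolist(),c['mtx'],c['k1'],(c['z_map']>0).mean())
E
```

```text
total 12
drwxr-xr-x  3 agent agent 4096 Dec  7 03:39 .
drwxr-xr-x 23 root  root  4096 Dec  7 03:39 ..
drwxr-xr-x  2 agent agent 4096 Dec  7 03:39 pics
{'time_s': 0.0, 'joint_positions': array([-86.3159,  30.2796,  82.1568,   0.0002,  67.6874, -10.2278]), 'qvel': array([ 0.0525, -0.1839,  0.0354,  0.0617,  0.0345,  0.016 ]), 'tau': array([  0.0002, -44.0047, -17.6593,   0.0633,   0.058 ,  -0.0001]), 'position': array([ 0.1502, -0.6059,  0.2216]), 'tcp_rot': array([[-0.0001,  0.9707,  0.2404],
       [ 0.0022,  0.2404, -0.9707],
       [-1.    ,  0.0004, -0.0021]]), 'force': array([0.0425, 0.21  , 0.4602]), 'moment': array([-0.044 ,  0.0227,  0.0321]), 'opening': 1.0031420748752344}
side [0.1174 0.7039 0.938 ] [[-0.8971476132236403, 0.323619032559417, -0.3006607421204714], [-0.4417172986630228, -0.6625793994708707, 0.6048754974857737], [-0.0034623906434061063, 0.6754696596902984, 0.737379651664531]] [[416.3182   0.     259.9924]
 [  0.     416.3182 202.1753]
 [  0.       0.       1.    ]] -0.09110325265433285 0.9959564208984375
top [ 0.3789 -0.0079  1.098 ] [[-0.012988172788402646, 0.9927419332785641, -0.11956070122727322], [-0.9999103142208543, -0.01328554930954485, -0.0016904716193871332], [-0.003266631655221625, 0.11952802219514198, 0.9928254534548088]] [[351.5768   0.     251.1813]
 [  0.     351.5768 193.7217]
 [  0.       0.       1.    ]] -0.0960101495003409 0.9960123697916666
wrist [ 0.2244 -0.5885  0.3826] [[0.24014740950376803, 0.9319583403832272, 0.2716300305539997], [-0.9707337201863933, 0.23121506681892157, 0.06492793981795325], [-0.002294820627326951, -0.27927270662572623, 0.9602090861537537]] [[313.074    0.     251.732 ]
 [  0.     313.074  191.1386]
 [  0.       0.       1.    ]] -0.0371843468153603 0.9958546956380209
```

View pics/top0.png

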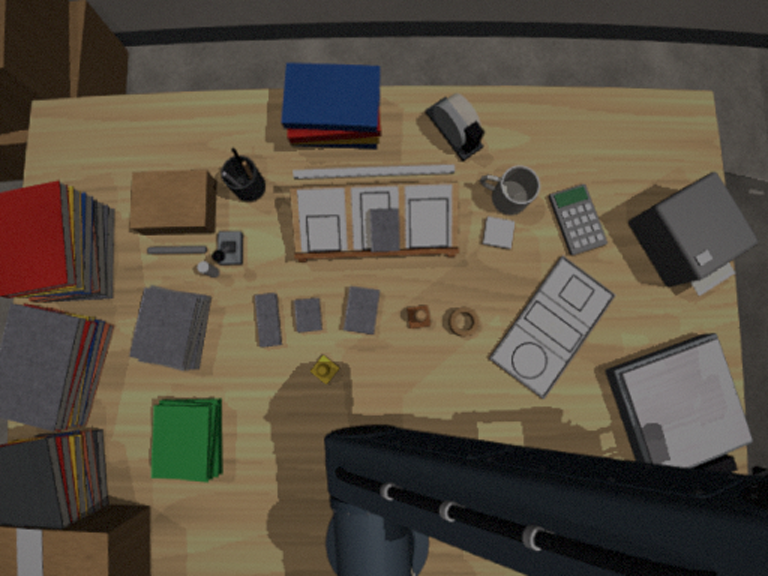

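View pics/side0.png

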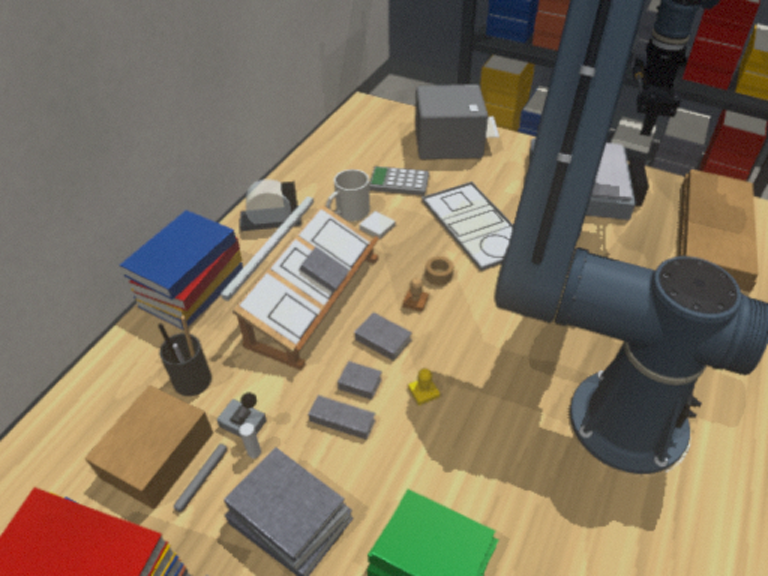

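View pics/wrist0.png

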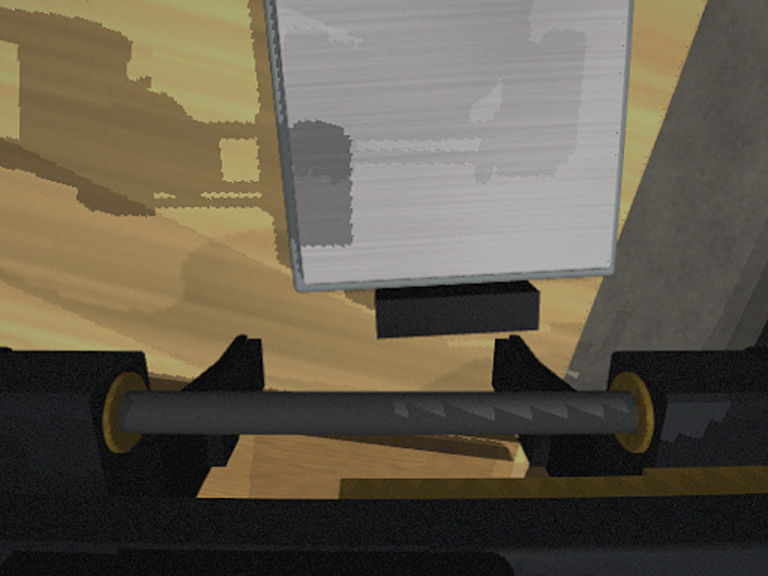

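Run:
```python
from h import *
import pickle
c=pickle.load(open('top0.pkl','rb')); P=cloud(c)
def rect(name,x0,y0,x1,y1,zmin,zmax,cls=None):
    # window in 768 px
    m=np.zeros(P.shape[:2],bool); m[int(y0/1.5):int(y1/1.5),int(x0/1.5):int(x1/1.5)]=1
    m&=(P[...,2]>zmin)&(P[...,2]<zmax)
    if cls=='dark':
        m&=c['img'].max(2)<110
    q=P[m]; z=np.median(q[:,2])
    r=cv2.minAreaRect((q[:,:2]*1000).astype(np.float32))
    print(name,m.sum(),'z',z,'c',np.array(r[0]),'wh',np.array(r[1]),'ang',r[2],'med',q.mean(0))
rect('tall',245,285,292,355,.015,.035)
rect('small',288,285,330,340,.015,.035)
rect('wide',335,280,390,345,.015,.035)
rect('stamplow',400,295,438,335,.006,.025)
rect('stamphi',400,295,438,335,.045,.08)
rect('tape',440,300,485,345,.02,.045)
rect('pile',120,275,215,380,.07,.09)
rect('green',140,385,230,490,.04,.12)
rect('tray',480,250,620,410,.003,.02)
rect('notepad',475,205,525,255,.008,.03)
rect('lampblock',190,225,250,270,.01,.2)
rect('marker',140,240,210,262,.008,.03)
rect('glue',190,255,215,280,.05,.1)
rect('parcel',120,165,225,240,.05,.1)
rect('blk',420,85,490,165,.01,.2)
rect('yellow',300,345,350,390,.006,.025)
for (u,v) in [(456,250),(296,252),(380,230),(310,190),(440,190),(230,235),(218,256),(235,258),(456,125),(470,150),(375,170),(330,100),(310,173)]:
    print(u,v,P[int(v/1.5),int(u/1.5)])
w=pickle.load(open('wrist0.pkl','rb'));Q=cloud(w)
for (u,v) in [(457,310),(430,330),(450,200),(500,300)]: print('w',u,v,Q[int(v/1.5),int(u/1.5)])
cv2.imwrite('pics/topc1.png',cv2.resize(c['img'][100:240,80:330],None,fx=3.2,fy=3.2,interpolation=cv2.INTER_CUBIC))
```

```text
tall 489 z 0.02347991713860842 c [452.7503 220.3338] wh [108.5471  43.3881] ang 5.867362022399902 med [0.4526 0.2202 0.0235]
small 352 z 0.023424175385448387 c [461.9396 136.9011] wh [66.2949 50.4734] ang 5.266559600830078 med [0.4622 0.1366 0.0235]
wide 604 z 0.023499487388961682 c [470.7436  25.6628] wh [62.1087 91.94  ] ang 81.39412689208984 med [0.4704 0.0255 0.0235]
stamplow 142 z 0.013018186819094724 c [456.7629 -98.0794] wh [58.3736 50.3977] ang 86.11951446533203 med [ 0.4544 -0.0904  0.0129]
stamphi 60 z 0.06152405808990513 c [455.8318 -90.9546] wh [23.1322 22.8476] ang 42.731876373291016 med [ 0.4553 -0.0909  0.0606]
tape 179 z 0.029222691592354577 c [ 443.803  -182.3854] wh [55.9472 54.5889] ang 42.13724136352539 med [ 0.443  -0.1822  0.0292]
pile 1724 z 0.0795244675215101 c [436.8502 415.491 ] wh [113.4786 140.1695] ang 78.67604064941406 med [0.4362 0.4153 0.0795]
green 2127 z 0.07906576681841959 c [212.4156 376.4242] wh [117.7863 152.8757] ang 87.36695861816406 med [0.216  0.3721 0.0765]
tray 3866 z 0.006321280717025535 c [ 429.6209 -368.4091] wh [296.464  336.3872] ang 8
[... 805 characters left out ...]
 0.0675]
yellow 149 z 0.013476658227530525 c [345.3641  97.726 ] wh [86.2965 43.9306] ang 50.813114166259766 med [0.3502 0.101  0.0134]
456 250 [ 0.5853 -0.1658  0.0623]
296 252 [0.5847 0.1565 0.0563]
380 230 [ 0.6197 -0.0131  0.0931]
310 190 [0.6993 0.1233 0.107 ]
440 190 [ 0.6963 -0.1311  0.1052]
230 235 [0.6314 0.3008 0.0263]
218 256 [0.5715 0.3001 0.1067]
235 258 [0.5805 0.2906 0.0241]
456 125 [ 0.8345 -0.1702  0.0952]
470 150 [ 0.8079 -0.2082  0.0255]
375 170 [ 0.7283 -0.0059  0.1308]
330 100 [0.8818 0.0818 0.1173]
310 173 [0.7256 0.1208 0.1276]
w 457 310 [ 0.1305 -0.6696  0.06  ]
w 430 330 [ 0.1098 -0.6551  0.0592]
w 450 200 [ 0.205  -0.643   0.0616]
w 500 300 [ 0.1443 -0.6987  0.0587]
```

View pics/topc1.png

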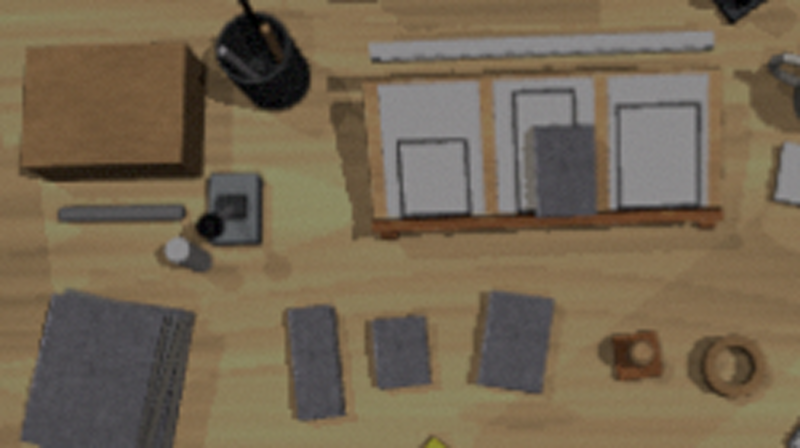

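```bash
cat > stand.py <<'E'
from h import *
def analyse(c):
    P=cloud(c); img=c['img']
    m=(P[...,0]>.59)&(P[...,0]<.71)&(abs(P[...,1])<.16)&(img.min(2)>100)
    q=P[m]
    for _ in range(3):
        mu=q.mean(0); n=np.linalg.svd(q-mu)[2][2]; n*=np.sign(n[2]); r=(q-mu)@n; q=q[abs(r)<.004]
    print('plane',mu,n,'tilt',np.degrees(np.arccos(n[2])),'yaw',np.degrees(np.arctan2(n[1],-n[0])),r.std())
    return P,mu,n
E
python3 - <<'E'
from stand import *
import pickle
c=pickle.load(open('top0.pkl','rb')); P,mu,n=analyse(c)
img=c['img']
# ledge edge line, old book
h=((P-mu)@n)
m=(h>.016)&(h<.026)&(P[...,0]>.56)&(P[...,0]<.72)&(abs(P[...,1])<.16)
k,lab,st,ce=cv2.connectedComponentsWithStats(m.astype(np.uint8)); i=1+st[1:,4].argmax(); m=lab==i
print(st[i],np.median(h[m]))
q=P[m]; xs=np.array([n[2],0,-n[0]]); 
from math import *
yaw=0
u=np.c_[(q-mu)@xs,q[:,1]]*1000
r=cv2.minAreaRect(u.astype(np.float32)); print('old',r); print('old centre world(top)',mu+xs*r[0][0]/1000+np.array([0,r[0][1]/1000-mu[1],0]), q.mean(0))
# wood extents of the stand
for y in [.12,0.05,-.03,-.12]:
    col=np.argmin(abs(P[170//1,:,1]-y)) if 0 else None
m=(P[...,1]>-.2)&(P[...,1]<.2)&(P[...,2]>.05)&(P[...,0]>.54)&(P[...,0]<.715)
q=P[m]; r=cv2.minAreaRect((q[:,:2]*1000).astype(np.float32)); print('stand',r)
# outlines: dark pixels on face
g=img.max(2); m=(abs(h)<.004)&(P[...,0]>.58)&(P[...,0]<.72)&(abs(P[...,1])<.17)&(g<95)
k,lab,st,ce=cv2.connectedComponentsWithStats(m.astype(np.uint8),connectivity=8)
for i in range(1,k):
    if st[i,4]<25: continue
    v,uu=np.where(lab==i); W=onplane(c,np.c_[uu,v],mu,n)
    u=np.c_[(W-mu)@xs,W[:,1]]*1000; r=cv2.minAreaRect(u.astype(np.float32))
    print(st[i],r, 'x',u[:,0].min(),u[:,0].max(),'y',u[:,1].min(),u[:,1].max())
print(mu,xs)
E
```

```text
plane [ 0.6529 -0.0027  0.085 ] [-0.4253 -0.0098  0.905 ] tilt 25.17480281663151 yaw -1.3174540566261632 0.0017377218566258358
[247 139  20  29 508] 0.01928089502282082
old ((-28.524627685546875, -23.493188858032227), (82.60224914550781, 56.13301086425781), 1.8358335494995117)
old centre world(top) [ 0.627  -0.0235  0.0729] [ 0.6196 -0.0232  0.0906]
stand ((646.0509033203125, -4.508148193359375), (143.55929565429688, 331.1539611816406), 1.2697248458862305)
[240 128  21  22  60] ((15.03425407409668, -4.2641754150390625), (61.57560729980469, 59.64957809448242), 5.325578212738037) x -18.370309510174806 43.86888432030286 y -34.346985603376666 24.814529157638674
[241 151   7  16  28] ((-47.5718994140625, 13.952859878540039), (18.1066837310791, 45.94260787963867), 88.75697326660156) x -70.6400258189636 -24.40960146865854 y 5.346168074767135 23.50239674428614
[216 156  15  12  34] ((-61.97296142578125, 81.30982971191406), (35.753944396972656, 40.04547119140625), 17.775047302246094) x -72.88398010825875 -38.83684243166638 y 56.78543192417615 99.0746004033248
[272 159  28   7  50] ((-61.23941421508789, -110.83555603027344), (17.822099685668945, 81.80297088623047), 1.5316107273101807) x -69.6222241786797 -51.319386740597345 y -151.900737670702 -70.1197503987993
[ 0.6529 -0.0027  0.085 ] [0.905  0.     0.4253]
```

```bash
cat > g.py <<'E'
from h import *
from scipy.spatial.transform import Rotation as Ro
def Rstand(psi=1.3,tilt=25.,flip=False):
    Y=Ro.from_euler('z',psi,degrees=True).as_matrix(); t=np.radians(tilt)
    xs=Y@[np.cos(t),0,np.sin(t)]; yl=Y@[0,1,0]; n=Y@[-np.sin(t),0,np.cos(t)]
    return np.c_[-n,xs,-yl], xs,yl,n
def Rdown(heading):   # heading of jaw axis deg
    a=np.radians(heading); z=np.array([np.cos(a),np.sin(a),0]); x=np.array([0,0,-1.])
    return np.c_[x,np.cross(z,x),z]
def goal(p,R=None):
    s=bot.read_state(); R0=np.array(s['tcp_rot'])
    dp=(np.array(p)-s['position'])*1000
    rv=Ro.from_matrix(R@R0.T).as_rotvec() if R is not None else np.zeros(3)
    print('t',round(s['time_s'],2),'pos',s['position']*1000,'F',s['force'],'op',s['opening'])
    print('  dp',np.round(dp,1).tolist(),'turn',np.round(rv,4).tolist(),'deg',round(np.degrees(np.linalg.norm(rv)),1))
E
python3 - <<'E'
from g import *
R,xs,yl,n=Rstand()
goal([.54,-.02,.33],R)
E
```

```text
t 0.15 pos [ 150.2388 -606.1099  221.7908] F [ 0.2724 -0.2374  0.134 ] op 0.9961865749844441
  dp [389.8, 586.1, 108.2] turn [0.0562, -0.4333, -0.217] deg 28.0
```

{"name": "send_rows", "arguments": {
  "fingers": [1,1,1,1,1,1,1,1,1,1],
  "dp": [
    [10,10,40],
    [20,40,80],
    [50,80,108],
    [75,115,108],
    [95,150,108],
    [115,185,108],
    [140,220,108],
    [160,255,108],
    [185,290,108],
    [205,320,108]
  ],
  "turn": [
    [0,0,0],
    [0,0,0],
    [0,0,0],
    [0,0,0],
    [0,0,0],
    [0,0,-0.05],
    [0,0,-0.1],
    [0,0,-0.15],
    [0,0,-0.2],
    [0,0,-0.22]
  ]
}}

```text
time_s: 0.98
position: [0.347, -0.297, 0.3298]
tcp_rot: [[0.0, 1.0, 0.02], [0.002, 0.02, -1.0], [-1.0, 0.0, -0.002]]
force: [0.6, -1.2, -0.1]
opening: 0.999
```

Run:
```python
from g import *
R,xs,yl,n=Rstand()
goal([.54,-.02,.33],R)
```

```text
t 0.98 pos [ 347.0309 -297.0206  329.7624] F [ 0.5751 -1.2139 -0.1495] op 0.9991445478360913
  dp [193.0, 277.0, 0.2] turn [0.0076, -0.4359, 0.0022] deg 25.0
```

{"name": "send_rows", "arguments": {
  "fingers": [1,1,1,1,1,1,1,1,1,1,1,1],
  "dp": [
    [193,277,0],
    [193,277,0],
    [193,277,0],
    [193,277,0],
    [193,277,0],
    [193,277,0],
    [193,277,0],
    [193,277,0],
    [193,277,0],
    [193,277,0],
    [193,277,0],
    [193,277,0]
  ],
  "turn": [
    [0.0076,-0.436,0],
    [0.0076,-0.436,0],
    [0.0076,-0.436,0],
    [0.0076,-0.436,0],
    [0.0076,-0.436,0],
    [0.0076,-0.436,0],
    [0.0076,-0.436,0],
    [0.0076,-0.436,0],
    [0.0076,-0.436,0],
    [0.0076,-0.436,0],
    [0.0076,-0.436,0],
    [0.0076,-0.436,0]
  ]
}}

```text
validation failed for argument at $...
```

{"name": "send_rows", "arguments": {
  "fingers": [1,1,1,1,1,1,1,1,1,1],
  "dp": [
    [193,277,0],
    [193,277,0],
    [193,277,0],
    [193,277,0],
    [193,277,0],
    [193,277,0],
    [193,277,0],
    [193,277,0],
    [193,277,0],
    [193,277,0]
  ],
  "turn": [
    [0.0076,-0.436,0],
    [0.0076,-0.436,0],
    [0.0076,-0.436,0],
    [0.0076,-0.436,0],
    [0.0076,-0.436,0],
    [0.0076,-0.436,0],
    [0.0076,-0.436,0],
    [0.0076,-0.436,0],
    [0.0076,-0.436,0],
    [0.0076,-0.436,0]
  ]
}}

```text
time_s: 1.82
position: [0.5405, -0.0171, 0.3294]
tcp_rot: [[0.422, 0.906, 0.027], [0.012, 0.024, -1.0], [-0.907, 0.422, -0.001]]
force: [-0.4, 0.1, -0.1]
opening: 0.999
```

Run:
```python
from g import *
import pickle
R,xs,yl,n=Rstand()
goal([.54,-.02,.33],R)
for k in ['wrist','top']:
    c=cap(k); save(c,k+'1'); pickle.dump(c,open(k+'1.pkl','wb'))
```

```text
t 1.82 pos [540.5487 -17.1363 329.4395] F [-0.399   0.0946 -0.0607] op 0.9993097681907946
  dp [-0.5, -2.9, 0.6] turn [-0.0005, -0.0005, -0.004] deg 0.2
```

View pics/wrist1.png

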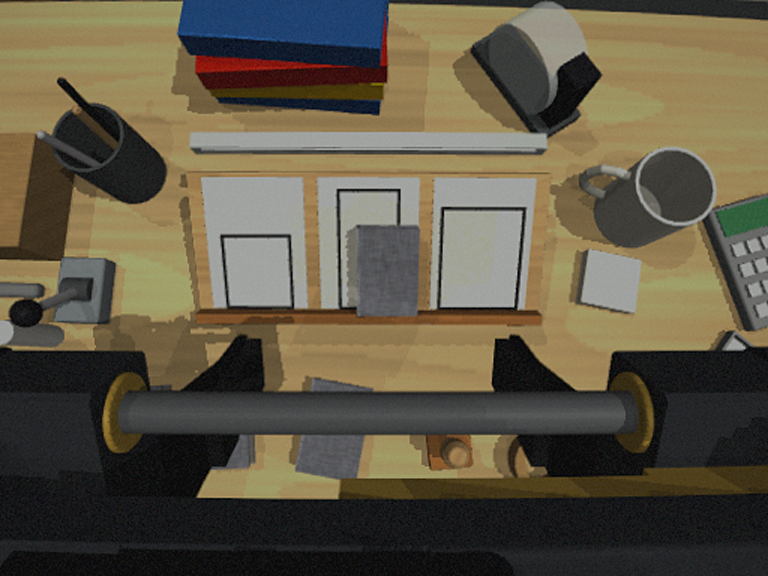

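View pics/top1.png

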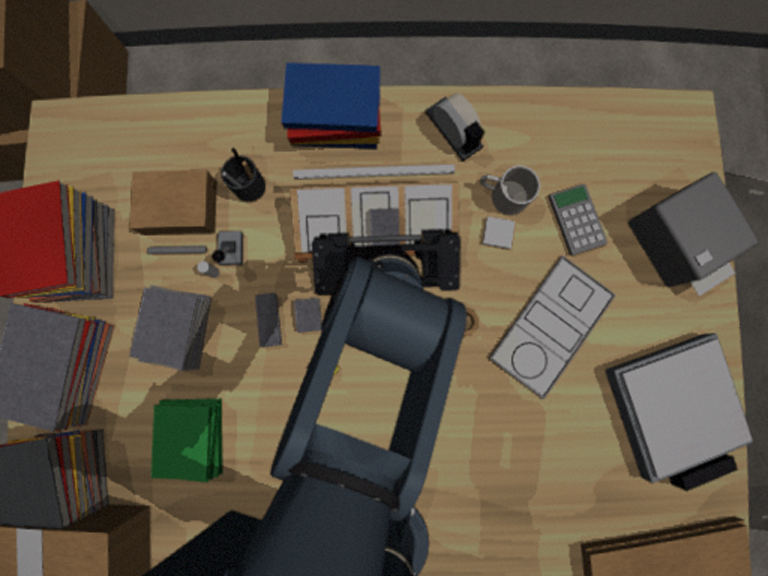

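Run:
```python
from stand import *
from g import *
import pickle
c=pickle.load(open('wrist1.pkl','rb')); P,mu,n=analyse(c); img=c['img']
R,xs,yl,nn=Rstand()
h=(P-mu)@nn
roi=np.zeros(h.shape,bool); roi[115:215,125:370]=1
def loc(W): 
    d=(W-mu); return np.c_[d@xs,d@yl]*1000
m=roi&(h>.012)&(h<.026); k,lab,st,ce=cv2.connectedComponentsWithStats(m.astype(np.uint8)); i=1+st[1:,4].argmax(); m=lab==i
print('old h',np.median(h[m]),cv2.minAreaRect(loc(P[m]).astype(np.float32)))
ob=h.copy()
# ledge: brownish/darker orange pixels, red hue
g=img.max(2); mm=roi&(abs(h)<.004)&(g<100)
k,lab,st,ce=cv2.connectedComponentsWithStats(mm.astype(np.uint8),connectivity=8)
for i in range(1,k):
    if st[i,4]<40: continue
    v,u=np.where(lab==i); L=loc(onplane(c,np.c_[u,v],mu,nn)); print(st[i],cv2.minAreaRect(L.astype(np.float32)))
# ledge top points: h in .010-.018, low x
L=np.stack([((P-mu)@xs)*1000,((P-mu)@yl)*1000],-1)
for col in [145,170,190,300,340,350]:
    rows=range(190,222)
    print(col,[(r,round(L[r,col,0],1),round(h[r,col]*1000,1)) for r in rows if -90<L[r,col,0]<-55])
print('mu',mu)
m=roi&(P[...,2]>.05)&(P[...,0]<.72)&(abs(P[...,1])<.2); print('extent y',np.percentile(L[m][:,1],[0.2,99.8]),'x',np.percentile(L[m][:,0],[.1,99.9]))
```

```text
plane [ 0.6528 -0.0033  0.0848] [-0.4212 -0.0097  0.9069] tilt 24.916601415099276 yaw -1.3132711986878518 0.000824473516071666
old h 0.018700294458645704 ((-33.680850982666016, -2.1109619140625), (90.11040496826172, 329.50872802734375), 0.2492036670446396)
[133 126 146  82 948] ((-14.633464813232422, 57.41395568847656), (115.82988739013672, 210.1248016357422), 0.2679824233055115)
[278 138  81  71 638] ((-22.74367904663086, -108.04081726074219), (101.45140838623047, 116.99159240722656), 0.16505813598632812)
145 [(196, np.float64(-55.8), np.float64(1.1)), (197, np.float64(-57.7), np.float64(-0.3)), (198, np.float64(-59.2), np.float64(-0.1)), (199, np.float64(-60.9), np.float64(-0.7)), (200, np.float64(-62.2), np.float64(-0.1)), (201, np.float64(-63.4), np.float64(0.9)), (202, np.float64(-65.2), np.float64(0.3)), (203, np.float64(-67.0), np.float64(-0.6)), (204, np.float64(-68.0), np.float64(1.1)), (205, np.float64(-69.7), np.float64(0.5)), (206, np.float64(-71.6), np.float64(-0.5)), (207, np.float64(-72.8), np.float64(0.5)), (208, np.float64(-71.9), np.float64(7.4)), (209, np.float64(-
[... 4105 characters left out ...]
.5)), (203, np.float64(-66.0), np.float64(-1.0)), (204, np.float64(-67.6), np.float64(-1.3)), (205, np.float64(-69.3), np.float64(-1.8)), (206, np.float64(-70.9), np.float64(-2.0)), (207, np.float64(-71.7), np.float64(0.3)), (208, np.float64(-72.0), np.float64(3.7)), (209, np.float64(-72.3), np.float64(7.2)), (210, np.float64(-71.9), np.float64(12.7)), (211, np.float64(-73.3), np.float64(13.0)), (212, np.float64(-74.3), np.float64(14.4)), (213, np.float64(-75.9), np.float64(14.1)), (214, np.float64(-77.8), np.float64(13.1)), (215, np.float64(-79.8), np.float64(11.7)), (216, np.float64(-80.3), np.float64(14.4))]
mu [ 0.6528 -0.0033  0.0848]
extent y [-166.5558  161.5319] x [-78.8582  58.5218]
```

```bash
cat > rect.py <<'E'
from g import *
def rectify(c,O,xs,yl,h,xr,yr,n,s=4):
    # image: columns = -yl direction (left = +y), rows up slope upward ; s px/mm
    X=np.arange(xr[1],xr[0],-1/s); Y=np.arange(yr[1],yr[0],-1/s)
    YY,XX=np.meshgrid(Y,X)
    W=O+(XX[...,None]*xs+YY[...,None]*yl+h*n)/1000
    uv=proj(c,W.reshape(-1,3)).astype(np.float32).reshape(XX.shape+(2,))
    return cv2.remap(c['img'],uv[...,0],uv[...,1],cv2.INTER_LINEAR),X,Y
E
python3 - <<'E'
from rect import *
import pickle
R,xs,yl,n=Rstand(1.3)
mu=np.array([.6528,-.0033,.0848]); O=mu-.072*xs; print('O',O)
for nm in ['wrist1','top1','top0']:
    c=pickle.load(open(nm+'.pkl','rb'))
    im,X,Y=rectify(c,O,xs,yl,0,(-20,140),(-175,175),n,2)
    cv2.imwrite(f'pics/rect_{nm}.png',im)
    g=im.max(2).astype(float)
    def dips(prof,ax,th=18):
        bg=cv2.medianBlur(prof.astype(np.float32).reshape(-1,1),5)
        from scipy.signal import find_peaks
        import scipy.ndimage as nd
        d=nd.median_filter(prof,31)-prof
        pk,_=find_peaks(d,height=th,distance=8); return [(round(ax[p],1),int(d[p])) for p in pk]
    r=lambda x0,x1: (X>x0)&(X<x1); q=lambda y0,y1:(Y>y0)&(Y<y1)
    print(nm,'cols x12-55:',dips(g[r(12,55)].mean(0),Y))
    print('cols x88-105:',dips(g[r(88,105)].mean(0),Y))
    print('rows small y90-115',dips(g[:,q(90,115)].mean(1),X),'wide',dips(g[:,q(-125,-95)].mean(1),X),'tall',dips(g[:,q(-10,10)].mean(1),X))
E
```

```text
O [ 0.5876 -0.0048  0.0544]
wrist1 cols x12-55: [(np.float64(163.0), 29), (np.float64(134.5), 127), (np.float64(71.0), 123), (np.float64(25.5), 124), (np.float64(-70.0), 128), (np.float64(-144.5), 137)]
cols x88-105: [(np.float64(25.5), 128), (np.float64(-30.0), 119), (np.float64(-70.5), 77), (np.float64(-144.5), 71)]
rows small y90-115 [(np.float64(131.5), 37), (np.float64(73.0), 132), (np.float64(2.5), 62)] wide [(np.float64(130.5), 44), (np.float64(98.5), 119), (np.float64(3.0), 76)] tall [(np.float64(130.0), 21), (np.float64(115.5), 148)]
top1 cols x12-55: [(np.float64(135.5), 42), (np.float64(26.5), 27), (np.float64(-69.0), 31), (np.float64(-144.0), 19)]
cols x88-105: [(np.float64(27.0), 47), (np.float64(-28.5), 47), (np.float64(-69.5), 23), (np.float64(-143.5), 26)]
rows small y90-115 [(np.float64(134.0), 38), (np.float64(72.5), 36)] wide [(np.float64(100.0), 37)] tall [(np.float64(133.5), 28), (np.float64(115.5), 44)]
top0 cols x12-55: [(np.float64(135.5), 45), (np.float64(72.5), 39), (np.float64(27.0), 38), (np.float64(-69.0), 41), (np.float64(-144.0), 39)]
cols x88-105: [(np.float64(27.0), 43), (np.float64(-28.5), 43), (np.float64(-70.0), 23), (np.float64(-143.5), 25)]
rows small y90-115 [(np.float64(134.0), 36), (np.float64(72.5), 34), (np.float64(2.0), 35)] wide [(np.float64(100.0), 35), (np.float64(0.5), 44), (np.float64(-12.5), 23)] tall [(np.float64(133.5), 27), (np.float64(115.5), 41)]
```

View pics/rect_wrist1.png

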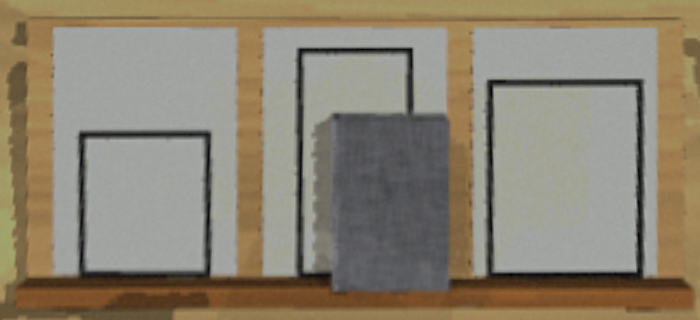

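```bash
cat >> g.py <<'E'
_R,_xs,_yl,_n=Rstand(1.3)
O0=np.array([.6528,-.0033,.0848])-.0705*_xs-.0017*_yl   # card mid origin
def S(x,y,z): return O0+(x*_xs+y*_yl+z*_n)/1000
def toS(p): d=(np.array(p)-O0)*1000; return np.array([d@_xs,d@_yl,d@_n])
E
python3 - <<'E'
from rect import *
import pickle
R,xs,yl,n=Rstand(1.3)
print(O0,'old top',toS([.627,-.0235,.0729]))
c=pickle.load(open('wrist1.pkl','rb'))
im,X,Y=rectify(c,O0,xs,yl,20,(-20,140),(-175,175),n,2)
hsv=cv2.cvtColor(im,cv2.COLOR_BGR2HSV)
m=((hsv[...,1]<60)&(im.max(2)<140)&(im.max(2)>70)).astype(np.uint8)
m=cv2.morphologyEx(m,cv2.MORPH_OPEN,np.ones((9,9)))
for cc in cv2.findContours(m,0,2)[0]:
    if cv2.contourArea(cc)>3000:
        r=cv2.minAreaRect(cc); print(r, 'x',140-r[0][1]/2-20*0,'y',175-r[0][0]/2)
goal(S(41,-20,80),R)
E
```

```text
[ 0.589  -0.0064  0.055 ] old top [ 41.6788 -17.9095   0.3094]
((377.0, 193.99998474121094), (169.99996948242188, 127.99998474121094), 90.0) x 43.00000762939453 y -13.5
t 1.92 pos [539.3663 -19.9838 329.2002] F [0.0734 0.177  0.3629] op 0.9992427646780498
  dp [53.4, -6.4, -184.4] turn [-0.0003, -0.0014, 0.0011] deg 0.1
```

Run:
```python
from g import *
R=Rstand(1.3)[0]
goal(S(41,-17.7,40),R);goal(S(41,-17.7,4),R)
```

```text
t 1.92 pos [539.3663 -19.9838 329.2002] F [0.0734 0.177  0.3629] op 0.9992427646780498
  dp [70.2, -3.7, -220.6] turn [-0.0003, -0.0014, 0.0011] deg 0.1
t 1.92 pos [539.3663 -19.9838 329.2002] F [0.0734 0.177  0.3629] op 0.9992427646780498
  dp [85.5, -3.4, -253.2] turn [-0.0003, -0.0014, 0.0011] deg 0.1
```

{"name": "send_rows", "arguments": {
  "fingers": [1,1,1,1,1,1,1,1,1,1],
  "dp": [
    [11,0,-38],
    [23,-1,-76],
    [35,-2,-114],
    [47,-3,-152],
    [60,-4,-190],
    [70,-4,-220],
    [74,-4,-229],
    [78,-4,-237],
    [82,-4,-245],
    [85,-4,-252]
  ],
  "turn": [
    [0,0,0],
    [0,0,0],
    [0,0,0],
    [0,0,0],
    [0,0,0],
    [0,0,0],
    [0,0,0],
    [0,0,0],
    [0,0,0],
    [0,0,0]
  ]
}}

```text
time_s: 2.75
position: [0.6249, -0.0258, 0.0775]
tcp_rot: [[0.422, 0.906, 0.019], [0.008, 0.018, -1.0], [-0.906, 0.423, 0.0]]
force: [-0.4, -0.2, 0.6]
opening: 0.997
```

Run:
```python
from g import *
R=Rstand(1.3)[0]
goal(S(41,-17.7,4),R)
print(toS(bot.read_state()['position']))
c=cap('wrist'); save(c,'wrist2')
```

```text
t 2.75 pos [624.9177 -25.8118  77.4562] F [-0.4137 -0.1756  0.6284] op 0.9974488280315497
  dp [-0.1, 2.5, -1.5] turn [0.0003, -0.0, 0.0034] deg 0.2
[ 41.6701 -20.1734   5.3406]
```

View pics/wrist2.png

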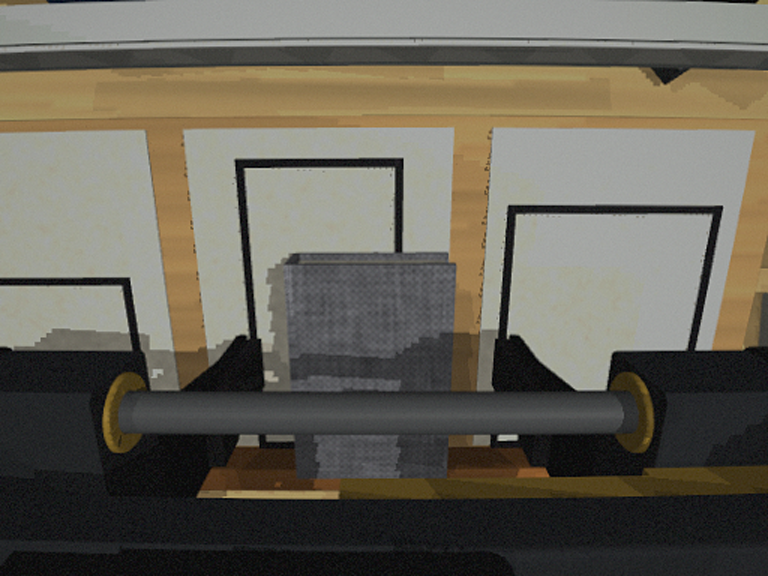

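{"name": "send_rows", "arguments": {
  "fingers": [0.8,0,0,0,0,0,0],
  "dp": [
    [0,2,-1],
    [0,2,-1],
    [0,2,-1],
    [0,2,-1],
    [0,2,-1],
    [0,2,-1],
    [0,2,-1]
  ],
  "turn": [
    [0,0,0],
    [0,0,0],
    [0,0,0],
    [0,0,0],
    [0,0,0],
    [0,0,0],
    [0,0,0]
  ]
}}

```text
time_s: 3.38
position: [0.6251, -0.0233, 0.0761]
tcp_rot: [[0.422, 0.906, 0.02], [0.008, 0.018, -1.0], [-0.906, 0.422, 0.0]]
force: [-0.5, 0.3, 3.3]
opening: 0.64
```

Run:
```python
from g import *
goal(np.array([.437,.4163,.20]),Rdown(-101.3));
```

```text
t 3.38 pos [625.074  -23.2624  76.123 ] F [-0.5382  0.2654  3.2725] op 0.6395770240966977
  dp [-188.1, 439.6, 123.9] turn [0.0387, 0.4352, -0.2139] deg 27.9
```

{"name": "send_rows", "arguments": {
  "fingers": [0,0,0,0,0,0,0,0,0,0],
  "dp": [
    [-4,0,9],
    [-13,0,28],
    [-28,0,60],
    [-45,15,95],
    [-60,40,124],
    [-75,70,144],
    [-90,105,144],
    [-105,140,144],
    [-120,175,144],
    [-133,210,144]
  ],
  "turn": [
    [0,0,0],
    [0,0,0],
    [0,0,0],
    [0.005,0.06,-0.03],
    [0.01,0.12,-0.06],
    [0.015,0.18,-0.09],
    [0.02,0.24,-0.12],
    [0.03,0.32,-0.16],
    [0.035,0.4,-0.2],
    [0.0387,0.4352,-0.214]
  ]
}}

```text
time_s: 4.22
position: [0.4961, 0.1806, 0.2215]
tcp_rot: [[0.001, 0.98, -0.198], [-0.0, -0.198, -0.98], [-1.0, 0.001, -0.0]]
force: [1.5, -0.4, -1.2]
opening: 0.641
```

Run:
```python
from g import *
goal(np.array([.437,.4163,.14]),Rdown(-101.3));
```

```text
t 4.22 pos [496.0825 180.602  221.4529] F [ 1.547  -0.4042 -1.1564] op 0.6410345073574563
  dp [-59.1, 235.7, -81.5] turn [0.0, 0.0012, 0.0022] deg 0.1
```

{"name": "send_rows", "arguments": {
  "fingers": [0,0,0,0,0,0,0,0,0,0],
  "dp": [
    [-10,38,0],
    [-20,76,0],
    [-30,114,0],
    [-38,152,-10],
    [-48,190,-30],
    [-56,222,-55],
    [-59,236,-75],
    [-59,236,-82],
    [-59,236,-82],
    [-59,236,-82]
  ],
  "turn": [
    [0,0,0],
    [0,0,0],
    [0,0,0],
    [0,0,0],
    [0,0,0],
    [0,0,0],
    [0,0,0],
    [0,0,0],
    [0,0,0],
    [0,0,0]
  ]
}}

```text
time_s: 5.05
position: [0.4369, 0.4158, 0.1391]
tcp_rot: [[0.0, 0.98, -0.198], [-0.001, -0.198, -0.98], [-1.0, 0.0, 0.001]]
force: [0.7, -0.2, -0.7]
opening: 0.643
```

Run:
```python
from g import *
goal(np.array([.437,.4163,.085]),Rdown(-101.3));
c=cap('wrist'); save(c,'wrist3'); c=cap('side'); save(c,'side3')
```

```text
t 5.05 pos [436.9374 415.8028 139.1331] F [ 0.6605 -0.1502 -0.6722] op 0.6425021499597166
  dp [0.1, 0.5, -54.1] turn [0.0013, 0.0002, 0.0022] deg 0.1
```

View pics/wrist3.png

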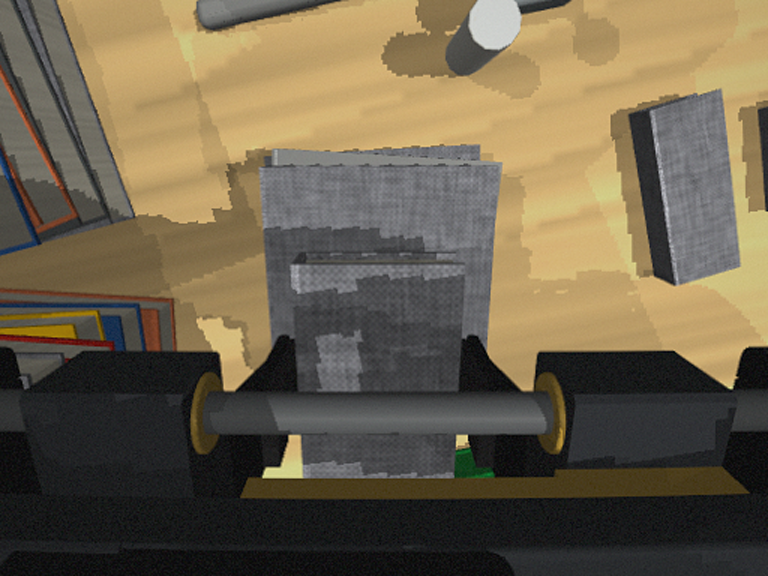

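View pics/side3.png

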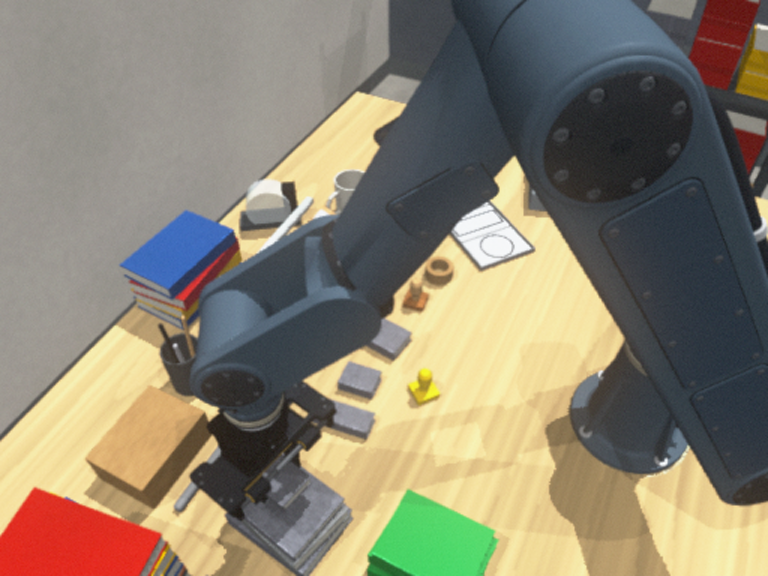

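{"name": "send_rows", "arguments": {
  "fingers": [0,0,0,0,0,0,0],
  "dp": [
    [0,0,-15],
    [0,0,-32],
    [0,0,-44],
    [0,0,-50],
    [0,0,-52],
    [0,0,-54],
    [0,0,-55]
  ],
  "turn": [
    [0,0,0],
    [0,0,0],
    [0,0,0],
    [0,0,0],
    [0,0,0],
    [0,0,0],
    [0,0,0]
  ]
}}

```text
time_s: 5.73
position: [0.4388, 0.416, 0.0861]
tcp_rot: [[0.004, 0.98, -0.2], [0.001, -0.2, -0.98], [-1.0, 0.004, -0.002]]
force: [-0.1, 0.2, -0.3]
opening: 0.643
```

{"name": "send_rows", "arguments": {
  "fingers": [0,0,0,0],
  "dp": [
    [-1,0,-2],
    [-1,0,-2.5],
    [-1,0,-3],
    [-1,0,-3]
  ],
  "turn": [
    [0,0,0],
    [0,0,0],
    [0,0,0],
    [0,0,0]
  ]
}}

```text
time_s: 6.07
position: [0.4382, 0.4163, 0.0842]
tcp_rot: [[0.005, 0.98, -0.2], [0.002, -0.2, -0.98], [-1.0, 0.005, -0.003]]
force: [-0.6, -0.7, 4.6]
opening: 0.64
```

{"name": "send_rows", "arguments": {
  "fingers": [0.7,0.8,0.9,0.9,0.9,0.9,0.9,0.9,0.9],
  "dp": [
    [0,0,0],
    [0,0,0],
    [0,0,0],
    [0,0,5],
    [0,0,20],
    [0,0,45],
    [0,0,80],
    [0,0,110],
    [0,0,130]
  ],
  "turn": [
    [0,0,0],
    [0,0,0],
    [0,0,0],
    [0,0,0],
    [0,0,0],
    [0,0,0],
    [0,0,0],
    [0,0,0],
    [0,0,0]
  ]
}}

```text
time_s: 6.82
position: [0.4392, 0.417, 0.2175]
tcp_rot: [[0.009, 0.98, -0.199], [0.004, -0.2, -0.98], [-1.0, 0.008, -0.006]]
force: [0.3, -0.0, -0.2]
opening: 0.9
```

Run:
```python
from g import *
# next: tall book, jaw across width
goal(np.array([.4528,.2204,.12]),Rdown(-84));
c=cap('wrist'); save(c,'wrist4')
P=cloud(c); m=(P[...,2]>.09)&(P[...,2]<.115)&(abs(P[...,0]-.437)<.08)&(abs(P[...,1]-.416)<.08)
print(cv2.minAreaRect((P[m][:,:2]*1000).astype(np.float32)),np.median(P[m][:,2]))
m=(P[...,2]>.07)&(P[...,2]<.115)&(abs(P[...,0]-.437)<.1)&(abs(P[...,1]-.416)<.08)
print('pile',cv2.minAreaRect((P[m][:,:2]*1000).astype(np.float32)))
```

```text
t 6.82 pos [439.1877 417.0414 217.5178] F [ 0.3125 -0.0193 -0.1965] op 0.9002420872335789
  dp [13.6, -196.6, -97.5] turn [-0.0056, 0.0079, 0.3056] deg 17.5
((438.49359130859375, 415.8603210449219), (56.10049057006836, 81.8611831665039), 78.56954193115234) 0.09885003417156357
pile ((436.1495361328125, 415.1830139160156), (110.71202850341797, 139.76858520507812), 78.70700073242188)
```

View pics/wrist4.png

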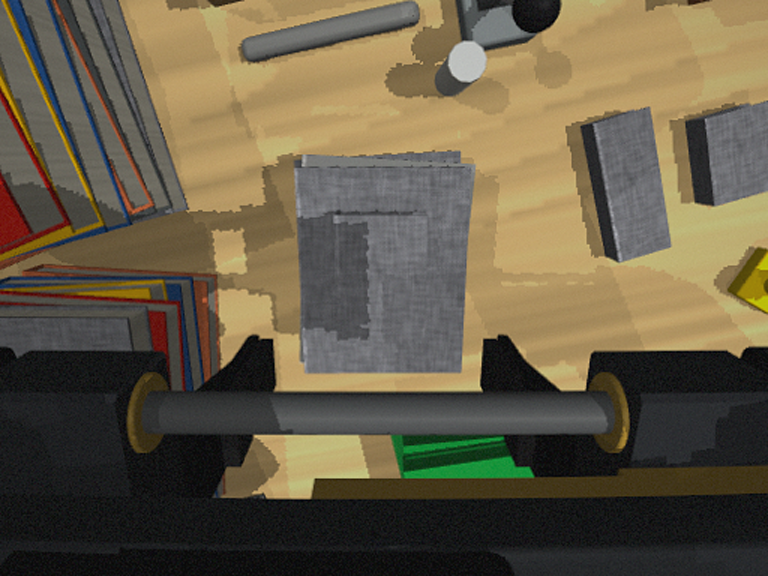

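{"name": "send_rows", "arguments": {
  "fingers": [0.75,0.75,0.75,0.75,0.75,0.75,0.75,0.75,0.75,0.75],
  "dp": [
    [2,-35,0],
    [5,-75,0],
    [8,-115,0],
    [11,-155,-30],
    [14,-190,-65],
    [14,-197,-100],
    [14,-197,-130],
    [14,-197,-155],
    [14,-197,-160],
    [14,-197,-160]
  ],
  "turn": [
    [-0.0056,0.008,0.1],
    [-0.0056,0.008,0.2],
    [-0.0056,0.008,0.3056],
    [-0.0056,0.008,0.3056],
    [-0.0056,0.008,0.3056],
    [-0.0056,0.008,0.3056],
    [-0.0056,0.008,0.3056],
    [-0.0056,0.008,0.3056],
    [-0.0056,0.008,0.3056],
    [-0.0056,0.008,0.3056]
  ]
}}

```text
time_s: 7.7
position: [0.4539, 0.2209, 0.0597]
tcp_rot: [[0.0, 0.995, 0.104], [0.004, 0.104, -0.995], [-1.0, 0.001, -0.004]]
force: [0.2, -0.1, 0.0]
opening: 0.754
```

Run:
```python
from g import *
goal(np.array([.4528,.2204,.005]),Rdown(-84.1));
c=cap('wrist'); save(c,'wrist5')
```

```text
t 7.7 pos [453.8504 220.86    59.6535] F [ 0.2115 -0.0828  0.0357] op 0.7535397199213506
  dp [-1.1, -0.5, -54.7] turn [-0.0043, 0.0002, -0.0014] deg 0.3
```

View pics/wrist5.png

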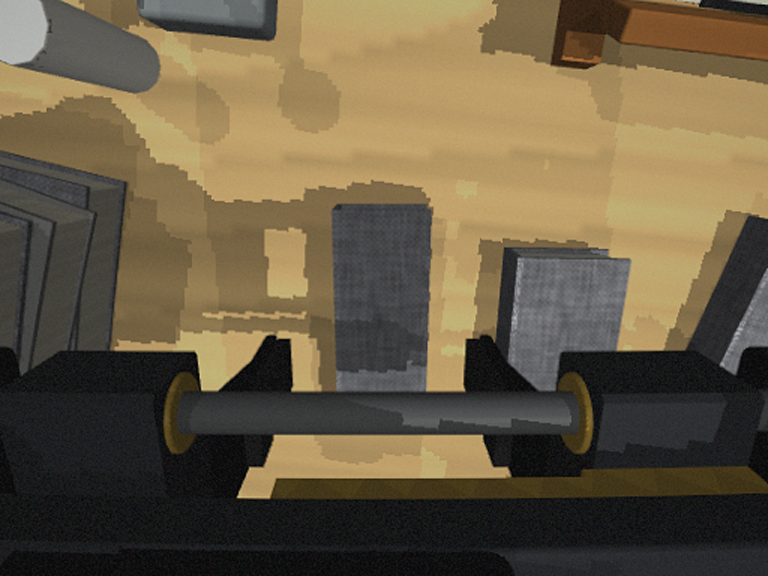

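{"name": "send_rows", "arguments": {
  "fingers": [0.72,0.72,0.72,0.72,0.72,0,0,0,0,0],
  "dp": [
    [-1,0,-20],
    [-1,0,-38],
    [-1,0,-48],
    [-1,0,-55],
    [-1,0,-55],
    [-1,0,-55],
    [-1,0,-55],
    [-1,0,-55],
    [-1,0,-55],
    [-1,0,-55]
  ],
  "turn": [
    [0,0,0],
    [0,0,0],
    [0,0,0],
    [0,0,0],
    [0,0,0],
    [0,0,0],
    [0,0,0],
    [0,0,0],
    [0,0,0],
    [0,0,0]
  ]
}}

```text
time_s: 8.58
position: [0.4546, 0.2215, 0.0068]
tcp_rot: [[0.005, 0.994, 0.105], [0.005, 0.105, -0.994], [-1.0, 0.005, -0.005]]
force: [0.1, -0.8, 3.9]
opening: 0.475
```

Run:
```python
from g import *
goal(S(60,0,60),_R); print(S(60,0,60),S(60,0,7))
```

```text
Traceback (most recent call last):
NameError: name '_R' is not defined
```

Run:
```python
from g import *
R=Rstand(1.3)[0]
goal(S(68,0,45),R); goal(S(68,0,100),R)
```

```text
t 8.58 pos [454.5663 221.5046   6.7525] F [ 0.107  -0.7586  3.9451] op 0.4751771196094666
  dp [177.0, -227.0, 117.8] turn [0.0228, -0.4304, -0.0822] deg 25.1
t 8.58 pos [454.5663 221.5046   6.7525] F [ 0.107  -0.7586  3.9451] op 0.4751771196094666
  dp [153.8, -227.5, 167.6] turn [0.0228, -0.4304, -0.0822] deg 25.1
```

{"name": "send_rows", "arguments": {
  "fingers": [0,0,0,0,0,0,0,0,0,0],
  "dp": [
    [0,0,12],
    [0,0,40],
    [0,-8,80],
    [5,-30,120],
    [25,-60,150],
    [45,-95,168],
    [70,-125,168],
    [95,-155,168],
    [120,-185,168],
    [140,-210,168]
  ],
  "turn": [
    [0,0,0],
    [0,0,0],
    [0,0,0],
    [0,-0.06,-0.02],
    [0.01,-0.12,-0.03],
    [0.01,-0.2,-0.05],
    [0.015,-0.28,-0.06],
    [0.02,-0.36,-0.07],
    [0.0228,-0.4304,-0.0822],
    [0.0228,-0.4304,-0.0822]
  ]
}}

```text
time_s: 9.42
position: [0.5921, 0.01, 0.1738]
tcp_rot: [[0.42, 0.907, 0.021], [0.01, 0.019, -1.0], [-0.907, 0.421, -0.001]]
force: [0.1, 1.0, -0.5]
opening: 0.477
```

Run:
```python
from g import *
R=Rstand(1.3)[0]
goal(S(68,0,25),R); goal(S(68,0,100),R)
```

```text
t 9.42 pos [592.0841  10.0015 173.7521] F [ 0.066   1.0229 -0.5097] op 0.4772781248310771
  dp [47.9, -15.3, -67.4] turn [-0.0008, -0.0023, 0.0016] deg 0.2
t 9.42 pos [592.0841  10.0015 173.7521] F [ 0.066   1.0229 -0.5097] op 0.4772781248310771
  dp [16.2, -16.0, 0.6] turn [-0.0008, -0.0023, 0.0016] deg 0.2
```

{"name": "send_rows", "arguments": {
  "fingers": [0,0,0,0,0,0,0,0],
  "dp": [
    [8,-8,0],
    [16,-15,-5],
    [28,-15,-25],
    [38,-15,-45],
    [45,-15,-60],
    [48,-15,-67],
    [48,-15,-67],
    [48,-15,-67]
  ],
  "turn": [
    [0,0,0],
    [0,0,0],
    [0,0,0],
    [0,0,0],
    [0,0,0],
    [0,0,0],
    [0,0,0],
    [0,0,0]
  ]
}}

```text
time_s: 10.08
position: [0.6393, -0.004, 0.1062]
tcp_rot: [[0.419, 0.908, 0.022], [0.011, 0.02, -1.0], [-0.908, 0.419, -0.001]]
force: [0.9, -0.2, -1.2]
opening: 0.479
```

Run:
```python
from g import *
R=Rstand(1.3)[0]
print(toS(bot.read_state()['position']))
goal(S(68,0,7.5),R)
c=cap('wrist'); save(c,'wrist6')
```

```text
[67.3     1.3247 25.1519]
t 10.08 pos [639.2822  -3.9821 106.243 ] F [ 0.8653 -0.1886 -1.2169] op 0.47888426091050196
  dp [8.1, -1.1, -15.7] turn [-0.0014, -0.0041, 0.0003] deg 0.2
```

View pics/wrist6.png

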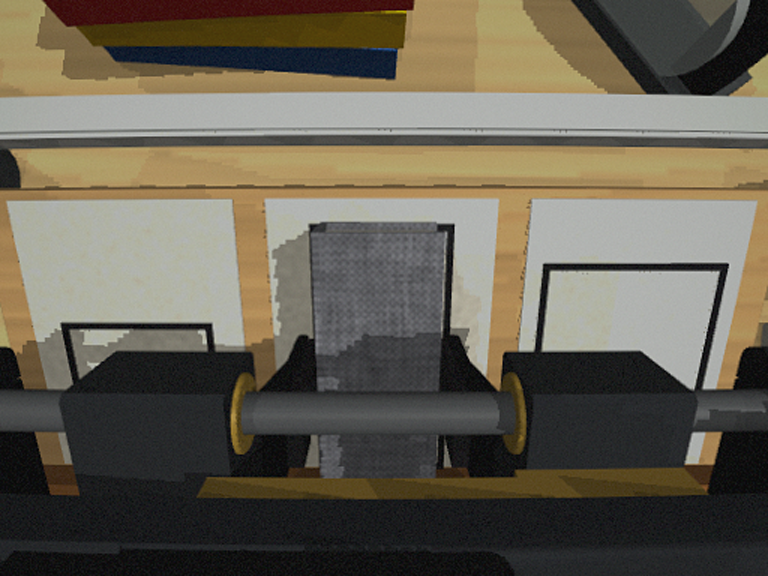

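{"name": "send_rows", "arguments": {
  "fingers": [0,0,0,0,0,0],
  "dp": [
    [3,-1,-6],
    [6,-1,-11],
    [7,-1,-14],
    [7.5,-1,-15],
    [8,-1,-16],
    [8,-1,-16]
  ],
  "turn": [
    [0,0,0],
    [0,-0.002,0],
    [0,-0.004,0],
    [0,-0.004,0],
    [0,-0.004,0],
    [0,-0.004,0]
  ]
}}

```text
time_s: 10.63
position: [0.6476, -0.0052, 0.0908]
tcp_rot: [[0.423, 0.906, 0.022], [0.01, 0.02, -1.0], [-0.906, 0.424, -0.001]]
force: [0.5, -0.6, -1.4]
opening: 0.479
```

Run:
```python
from g import *
R=Rstand(1.3)[0]
s=bot.read_state();print(toS(s['position']),s['force'],s['force']@R)
goal(S(56,0,7.5),R)
```

```text
[68.2885 -0.1249  7.6711] [ 0.5073 -0.5611 -1.4131] [ 1.4897 -0.1491  0.5724]
t 10.63 pos [647.5965  -5.2434  90.8178] F [ 0.5073 -0.5611 -1.4131] op 0.4792335557169597
  dp [-11.1, -0.1, -5.3] turn [-0.0011, 0.0011, 0.0006] deg 0.1
```

{"name": "send_rows", "arguments": {
  "fingers": [0,0,0,0,0,0,0,0],
  "dp": [
    [-3,0,-2.5],
    [-6,0,-4],
    [-8,0,-5],
    [-9,0,-5.5],
    [-10,0,-6],
    [-11,0,-6.5],
    [-12,0,-7],
    [-12,0,-7]
  ],
  "turn": [
    [0,0,0],
    [0,0,0],
    [0,0,0],
    [0,0,0],
    [0,0,0],
    [0,0,0],
    [0,0,0],
    [0,0,0]
  ]
}}

```text
time_s: 11.3
position: [0.6368, -0.0055, 0.0847]
tcp_rot: [[0.426, 0.904, 0.022], [0.01, 0.02, -1.0], [-0.905, 0.426, -0.0]]
force: [2.7, 2.2, 4.7]
opening: 0.479
```

```bash
cat > st.py <<'E'
from g import *
R=Rstand(1.3)[0]
s=bot.read_state();print('S',toS(s['position']),'F tool(x=into face,y=up slope,z=-y)',s['force']@R,s['opening'])
E
python3 st.py
```

```text
S [55.9143 -0.1244  6.6994] F tool(x=into face,y=up slope,z=-y) [-3.1103  4.4671 -2.1177] 0.47868117484309364
```

{"name": "send_rows", "arguments": {
  "fingers": [0,0,0,0],
  "dp": [
    [-1,0,-0.5],
    [-2,0,-1],
    [-2.5,0,-1.2],
    [-2.5,0,-1.2]
  ],
  "turn": [
    [0,0,0],
    [0,0,0],
    [0,0,0],
    [0,0,0]
  ]
}}

```text
time_s: 11.63
position: [0.6367, -0.0055, 0.0849]
tcp_rot: [[0.43, 0.902, 0.021], [0.009, 0.019, -1.0], [-0.903, 0.43, 0.001]]
force: [6.2, 3.4, 4.3]
opening: 0.478
```

```bash
python3 st.py
python3 - <<'E'
from g import *
save(cap('side'),'side7')
E
```

```text
S [55.8979 -0.1696  6.9375] F tool(x=into face,y=up slope,z=-y) [-1.2783  7.5335 -3.276 ] 0.4780953737560934
```

View pics/side7.png

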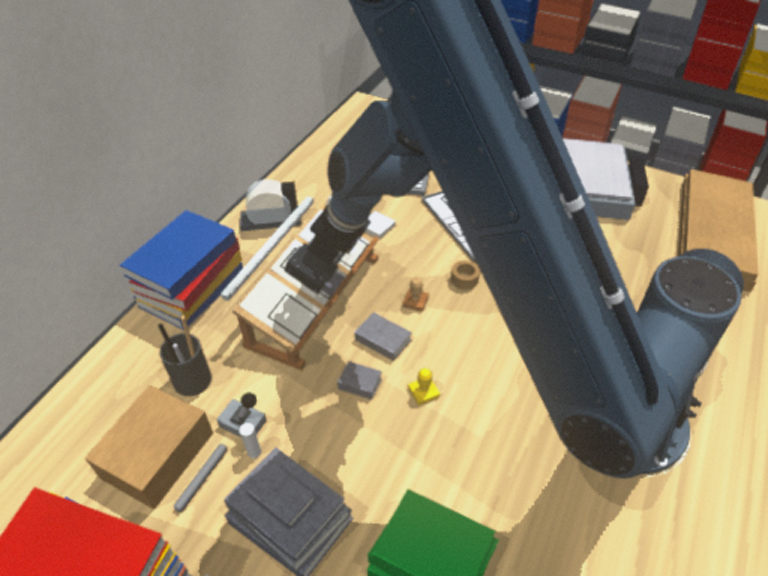

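{"name": "send_rows", "arguments": {
  "fingers": [0.5,0.55,0.62,0.68,0.68,0.68,0.68,0.68,0.68,0.68],
  "dp": [
    [0,0,0],
    [0,0,0],
    [0,0,0],
    [-1,0,2],
    [-5,0,10],
    [-13,0,28],
    [-25,0,55],
    [-38,0,85],
    [-50,0,118],
    [-65,0,150]
  ],
  "turn": [
    [0,0,0],
    [0,0,0],
    [0,0,0],
    [0,0,0],
    [0,0,0],
    [0,0,0],
    [0,0,0],
    [0,0,0],
    [0,0,0],
    [0,0,0]
  ]
}}

```text
time_s: 12.52
position: [0.5703, -0.0058, 0.2361]
tcp_rot: [[0.429, 0.903, 0.021], [0.008, 0.019, -1.0], [-0.903, 0.429, 0.001]]
force: [0.4, -0.7, 0.9]
opening: 0.681
```

```bash
cat > chk.py <<'E'
from rect import *
import sys
R,xs,yl,n=Rstand(1.3)
c=cap(sys.argv[1]); save(c,sys.argv[2])
im,X,Y=rectify(c,O0,xs,yl,float(sys.argv[3]) if len(sys.argv)>3 else 24,(-20,140),(-175,175),n,2)
cv2.imwrite('pics/r_'+sys.argv[2]+'.png',im)
P=cloud(c); q=np.stack([((P-O0)@a)*1000 for a in (xs,yl,n)],-1)
m=(q[...,2]>17)&(q[...,2]<32)&(q[...,0]>-15)&(q[...,0]<125)&(abs(q[...,1])<170)
k,lab,st,ce=cv2.connectedComponentsWithStats(m.astype(np.uint8))
for i in range(1,k):
    if st[i,4]>150:
        a=q[lab==i]; print(cv2.minAreaRect(a[:,:2].astype(np.float32)),'h',np.median(a[:,2]))
E
python3 chk.py wrist wrist8
python3 - <<'E'
from g import *
goal([.462,.1369,.13],Rdown(-84.6))
E
```

```text
((52.92325973510742, -0.4000816345214844), (42.10208511352539, 107.51618194580078), 89.9315185546875) h 23.07221090587597
t 12.57 pos [570.8161  -5.6971 242.4759] F [-0.9925  1.279   2.6709] op 0.6800269839198422
  dp [-108.8, 142.6, -112.5] turn [-0.0226, 0.4527, 0.071] deg 26.3
```

View pics/wrist8.png

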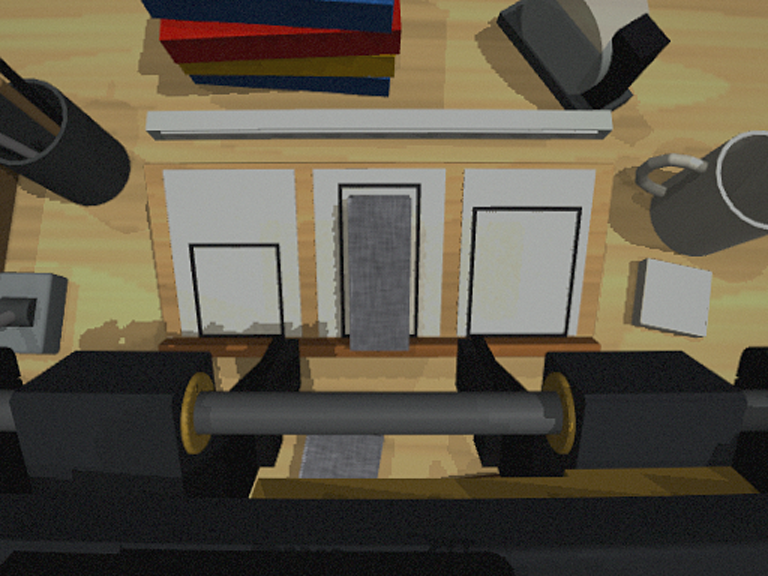

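{"name": "send_rows", "arguments": {
  "fingers": [0.75,0.8,0.8,0.8,0.8,0.8,0.8,0.8,0.8,0.8],
  "dp": [
    [-25,25,0],
    [-50,50,-10],
    [-70,75,-30],
    [-85,100,-55],
    [-100,125,-80],
    [-109,143,-112],
    [-109,143,-140],
    [-109,143,-165],
    [-109,143,-180],
    [-109,143,-180]
  ],
  "turn": [
    [0,0.08,0.01],
    [-0.005,0.16,0.03],
    [-0.01,0.26,0.04],
    [-0.015,0.36,0.06],
    [-0.0226,0.4527,0.071],
    [-0.0226,0.4527,0.071],
    [-0.0226,0.4527,0.071],
    [-0.0226,0.4527,0.071],
    [-0.0226,0.4527,0.071],
    [-0.0226,0.4527,0.071]
  ]
}}

```text
time_s: 13.4
position: [0.459, 0.1371, 0.0599]
tcp_rot: [[-0.007, 0.996, 0.094], [-0.001, 0.094, -0.996], [-1.0, -0.007, 0.0]]
force: [-0.7, -0.1, 0.7]
opening: 0.797
```

Run:
```python
from g import *
goal([.462,.1369,.006],Rdown(-84.6))
save(cap('wrist'),'wrist9')
```

```text
t 13.4 pos [458.982  137.0813  59.8743] F [-0.6856 -0.1478  0.7151] op 0.7974441183544001
  dp [3.0, -0.2, -53.9] turn [0.0008, -0.0071, -0.0002] deg 0.4
```

View pics/wrist9.png

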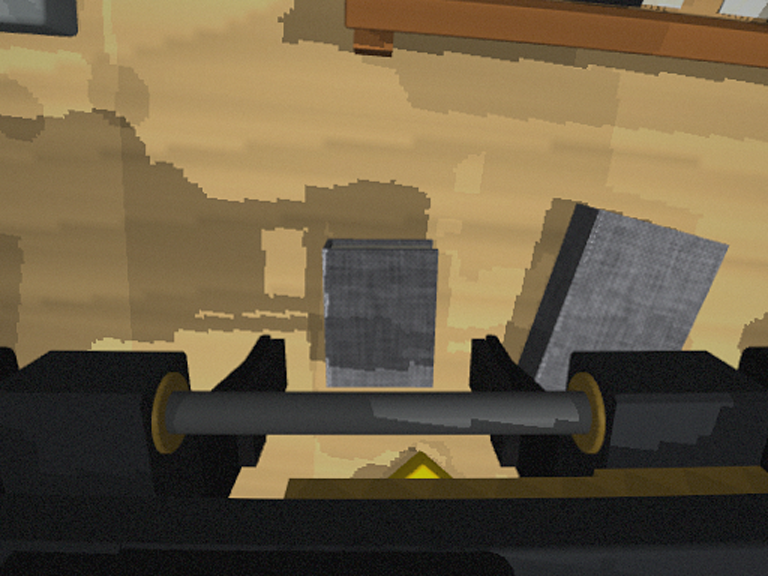

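{"name": "send_rows", "arguments": {
  "fingers": [0.8,0.8,0.8,0.8,0.8,0,0,0,0,0],
  "dp": [
    [2,0,-20],
    [3,0,-38],
    [3,0,-48],
    [3,0,-55],
    [3,0,-55],
    [3,0,-55],
    [3,0,-55],
    [3,0,-55],
    [3,0,-55],
    [3,0,-55]
  ],
  "turn": [
    [0,-0.007,0],
    [0,-0.007,0],
    [0,-0.007,0],
    [0,-0.007,0],
    [0,-0.007,0],
    [0,-0.007,0],
    [0,-0.007,0],
    [0,-0.007,0],
    [0,-0.007,0],
    [0,-0.007,0]
  ]
}}

```text
time_s: 14.28
position: [0.4636, 0.1371, 0.007]
tcp_rot: [[0.004, 0.996, 0.094], [-0.001, 0.094, -0.996], [-1.0, 0.004, 0.001]]
force: [-0.1, -0.4, 4.6]
opening: 0.572
```

Run:
```python
from g import *
R=Rstand(1.3)[0]
goal(S(46,105,100),R); goal(S(46,105,25),R)
```

```text
t 14.28 pos [463.6303 137.1194   7.0359] F [-0.0509 -0.378   4.5673] op 0.5715066789666298
  dp [122.4, -38.6, 158.0] turn [0.0262, -0.4316, -0.0704] deg 25.1
t 14.28 pos [463.6303 137.1194   7.0359] F [-0.0509 -0.378   4.5673] op 0.5715066789666298
  dp [154.1, -37.9, 90.1] turn [0.0262, -0.4316, -0.0704] deg 25.1
```

{"name": "send_rows", "arguments": {
  "fingers": [0,0,0,0,0,0,0,0,0,0],
  "dp": [
    [0,0,12],
    [0,0,45],
    [0,-5,85],
    [10,-12,120],
    [35,-20,150],
    [65,-30,158],
    [95,-38,158],
    [122,-39,158],
    [122,-39,158],
    [122,-39,158]
  ],
  "turn": [
    [0,0,0],
    [0,0,0],
    [0,-0.06,0],
    [0.005,-0.12,-0.02],
    [0.01,-0.2,-0.03],
    [0.015,-0.3,-0.05],
    [0.02,-0.4,-0.06],
    [0.0262,-0.4316,-0.0704],
    [0.0262,-0.4316,-0.0704],
    [0.0262,-0.4316,-0.0704]
  ]
}}

```text
time_s: 15.12
position: [0.5855, 0.0979, 0.1648]
tcp_rot: [[0.421, 0.907, 0.022], [0.009, 0.02, -1.0], [-0.907, 0.422, -0.0]]
force: [-0.8, -0.1, -0.8]
opening: 0.573
```

```bash
python3 st.py
python3 - <<'E'
from g import *
R=Rstand(1.3)[0]
goal(S(46,105,25),R);goal(S(46,105,7.5),R)
E
```

```text
S [ 45.4631 104.3592  99.981 ] F tool(x=into face,y=up slope,z=-y) [ 0.4014 -1.1009  0.0856] 0.5731409594137156
t 15.12 pos [585.5427  97.8593 164.8325] F [-0.826  -0.1044 -0.8291] op 0.5731409594137156
  dp [32.2, 1.4, -67.7] turn [-0.0, -0.0012, 0.0004] deg 0.1
t 15.12 pos [585.5427  97.8593 164.8325] F [-0.826  -0.1044 -0.8291] op 0.5731409594137156
  dp [39.5, 1.5, -83.6] turn [-0.0, -0.0012, 0.0004] deg 0.1
```

Lower onto the face, then slide down to the ledge.

{"name": "send_rows", "arguments": {
  "fingers": [0,0,0,0,0,0,0,0,0],
  "dp": [
    [10,1,-22],
    [20,1,-43],
    [28,1,-58],
    [34,1,-70],
    [37,1,-77],
    [39,1,-81],
    [40,1,-83],
    [40,1,-83],
    [40,1,-83]
  ],
  "turn": [
    [0,0,0],
    [0,0,0],
    [0,0,0],
    [0,0,0],
    [0,0,0],
    [0,0,0],
    [0,0,0],
    [0,0,0],
    [0,0,0]
  ]
}}

```text
time_s: 15.87
position: [0.6253, 0.099, 0.0824]
tcp_rot: [[0.422, 0.906, 0.023], [0.01, 0.02, -1.0], [-0.907, 0.422, -0.0]]
force: [-0.2, 0.2, -0.5]
opening: 0.571
```

```bash
python3 st.py
python3 - <<'E'
from g import *
save(cap('wrist'),'wrist10')
E
```

```text
S [ 46.6931 104.6087   8.4278] F tool(x=into face,y=up slope,z=-y) [ 0.3691 -0.4195 -0.2282] 0.5712821377918056
```

View pics/wrist10.png

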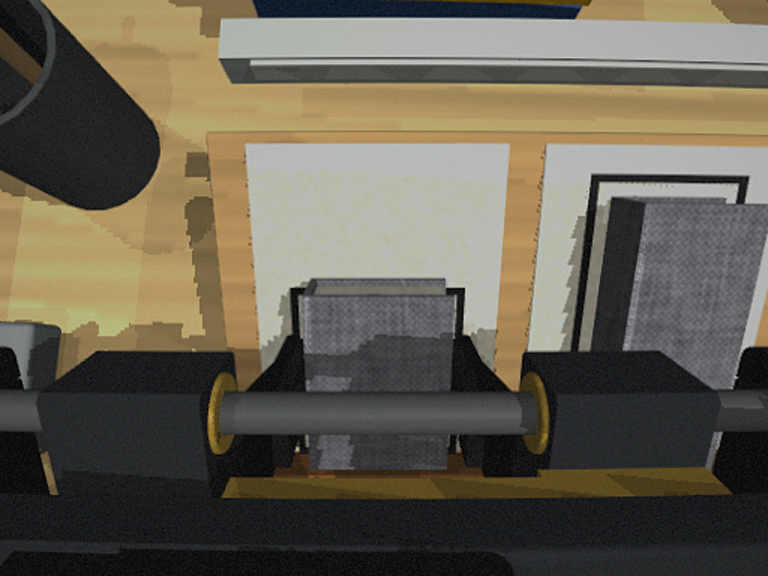

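{"name": "send_rows", "arguments": {
  "fingers": [0,0,0,0,0,0,0,0,0],
  "dp": [
    [-3,0,-2.5],
    [-6,0,-4],
    [-8,0,-5],
    [-9,0,-5.5],
    [-10,0,-6],
    [-11,0,-6.5],
    [-12,0,-7],
    [-13,0,-7.5],
    [-13,0,-7.5]
  ],
  "turn": [
    [0,0,0],
    [0,0,0],
    [0,0,0],
    [0,0,0],
    [0,0,0],
    [0,0,0],
    [0,0,0],
    [0,0,0],
    [0,0,0]
  ]
}}

```text
time_s: 16.67
position: [0.615, 0.0989, 0.0765]
tcp_rot: [[0.428, 0.904, 0.022], [0.009, 0.021, -1.0], [-0.904, 0.428, 0.001]]
force: [4.2, 1.3, 2.8]
opening: 0.569
```

```bash
python3 st.py
```

```text
S [ 34.8888 104.6959   7.4813] F tool(x=into face,y=up slope,z=-y) [-0.7248  5.0074 -1.2164] 0.5689985443722225
```

{"name": "send_rows", "arguments": {
  "fingers": [0,0,0.62,0.7,0.78,0.78,0.78,0.78,0.78,0.78],
  "dp": [
    [0,0,-0.8],
    [0,0,-1.2],
    [0,0,-1],
    [0,0,-1],
    [0,0,-1],
    [-4,0,8],
    [-13,0,28],
    [-25,0,55],
    [-38,0,85],
    [-50,0,118]
  ],
  "turn": [
    [0,0,0],
    [0,0,0],
    [0,0,0],
    [0,0,0],
    [0,0,0],
    [0,0,0],
    [0,0,0],
    [0,0,0],
    [0,0,0],
    [0,0,0]
  ]
}}

```text
time_s: 17.5
position: [0.5624, 0.0988, 0.1943]
tcp_rot: [[0.423, 0.906, 0.022], [0.009, 0.02, -1.0], [-0.906, 0.423, 0.001]]
force: [0.5, -0.0, 0.1]
opening: 0.78
```

```bash
python3 chk.py wrist wrist11
python3 - <<'E'
from g import *
goal([.4707,.0256,.13],Rdown(-98.6))
E
```

```text
((52.9051513671875, -0.6393909454345703), (43.38689041137695, 108.40516662597656), 89.57469940185547) h 22.96292868034062
((31.954364776611328, 104.39138793945312), (50.121116638183594, 65.74221801757812), 89.82077026367188) h 23.078571120922007
t 17.55 pos [564.011   99.2882 201.2807] F [-0.7488  0.0143  3.1116] op 0.7796170426964582
  dp [-93.3, -73.7, -71.3] turn [0.0296, 0.4481, -0.1704] deg 27.5
```

View pics/wrist11.png

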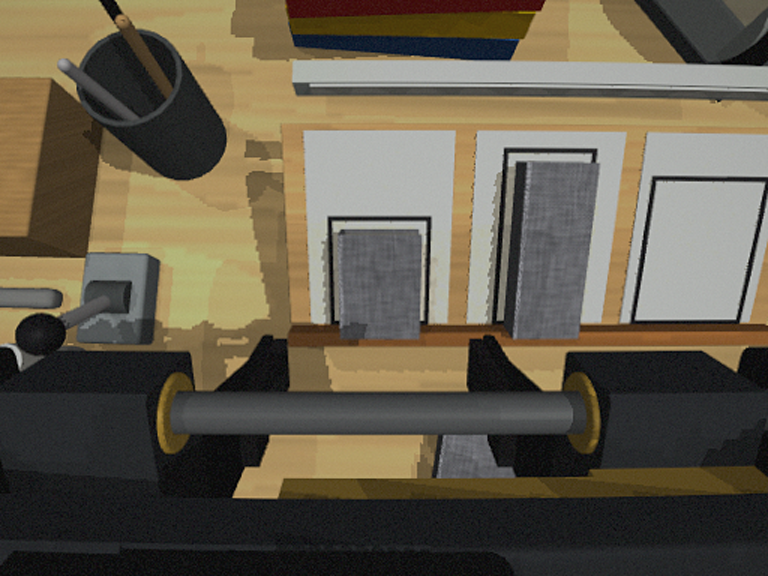

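{"name": "send_rows", "arguments": {
  "fingers": [0.9,0.95,0.95,0.95,0.95,0.95,0.95,0.95,0.95,0.95],
  "dp": [
    [-25,-10,0],
    [-50,-30,0],
    [-75,-50,-10],
    [-90,-68,-30],
    [-93,-74,-55],
    [-93,-74,-71],
    [-93,-74,-100],
    [-93,-74,-125],
    [-93,-74,-140],
    [-93,-74,-140]
  ],
  "turn": [
    [0,0.08,-0.03],
    [0.01,0.18,-0.06],
    [0.015,0.28,-0.1],
    [0.02,0.38,-0.14],
    [0.0296,0.4481,-0.1704],
    [0.0296,0.4481,-0.1704],
    [0.0296,0.4481,-0.1704],
    [0.0296,0.4481,-0.1704],
    [0.0296,0.4481,-0.1704],
    [0.0296,0.4481,-0.1704]
  ]
}}

```text
time_s: 18.38
position: [0.4683, 0.0255, 0.0588]
tcp_rot: [[-0.007, 0.989, -0.15], [0.001, -0.15, -0.989], [-1.0, -0.007, 0.0]]
force: [0.6, -0.4, -1.3]
opening: 0.952
```

Run:
```python
from g import *
goal([.4707,.0256,.006],Rdown(-98.6))
save(cap('wrist'),'wrist12')
```

```text
t 18.38 pos [468.2618  25.5216  58.7645] F [ 0.593  -0.4189 -1.278 ] op 0.95234919393711
  dp [2.4, 0.1, -52.8] turn [-0.0011, -0.0071, 0.0004] deg 0.4
```

View pics/wrist12.png

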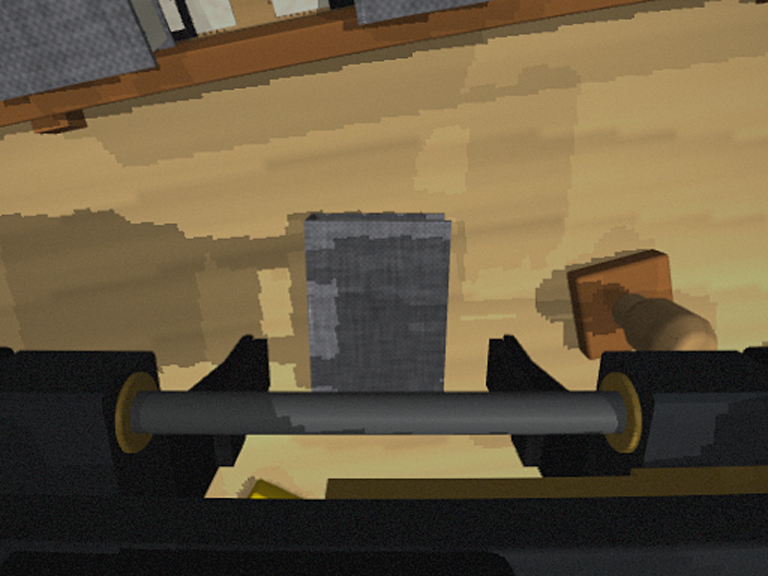

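{"name": "send_rows", "arguments": {
  "fingers": [0.95,0.95,0.95,0.95,0.95,0,0,0,0,0],
  "dp": [
    [2,0,-20],
    [2,0,-38],
    [2,0,-46],
    [2,0,-52],
    [2,0,-53],
    [2,0,-53],
    [2,0,-53],
    [2,0,-53],
    [2,0,-53],
    [2,0,-53]
  ],
  "turn": [
    [0,-0.007,0],
    [0,-0.007,0],
    [0,-0.007,0],
    [0,-0.007,0],
    [0,-0.007,0],
    [0,-0.007,0],
    [0,-0.007,0],
    [0,-0.007,0],
    [0,-0.007,0],
    [0,-0.007,0]
  ]
}}

```text
time_s: 19.27
position: [0.4718, 0.0254, 0.0078]
tcp_rot: [[0.004, 0.989, -0.15], [0.0, -0.15, -0.989], [-1.0, 0.004, -0.001]]
force: [-0.2, -0.8, 3.6]
opening: 0.711
```

Run:
```python
from g import *
R=Rstand(1.3)[0]
goal(S(59,-105,100),R); goal(S(59,-105,25),R)
```

```text
t 19.27 pos [471.7528  25.3751   7.7585] F [-0.1876 -0.8245  3.6361] op 0.710693326320383
  dp [130.8, -136.5, 162.8] turn [-0.0285, -0.4322, 0.17] deg 26.7
t 19.27 pos [471.7528  25.3751   7.7585] F [-0.1876 -0.8245  3.6361] op 0.710693326320383
  dp [162.5, -135.8, 94.8] turn [-0.0285, -0.4322, 0.17] deg 26.7
```

{"name": "send_rows", "arguments": {
  "fingers": [0,0,0,0,0,0,0,0,0,0],
  "dp": [
    [0,0,12],
    [0,0,45],
    [0,0,85],
    [8,-10,122],
    [25,-35,150],
    [50,-65,163],
    [80,-95,163],
    [110,-120,163],
    [131,-137,163],
    [131,-137,163]
  ],
  "turn": [
    [0,0,0],
    [0,0,0],
    [0,0,0],
    [-0.005,-0.08,0.03],
    [-0.01,-0.16,0.07],
    [-0.015,-0.26,0.1],
    [-0.02,-0.36,0.14],
    [-0.0285,-0.4322,0.17],
    [-0.0285,-0.4322,0.17],
    [-0.0285,-0.4322,0.17]
  ]
}}

```text
time_s: 20.1
position: [0.6059, -0.1164, 0.1716]
tcp_rot: [[0.428, 0.904, 0.018], [0.004, 0.018, -1.0], [-0.904, 0.428, 0.004]]
force: [0.3, -0.7, -1.0]
opening: 0.708
```

```bash
python3 st.py
python3 - <<'E'
from g import *
R=Rstand(1.3)[0]
goal(S(59,-105,25),R);goal(S(59,-105,9.5),R)
E
```

```text
S [  62.3783 -110.3167   99.5967] F tool(x=into face,y=up slope,z=-y) [ 0.9969 -0.1406  0.7493] 0.7076946091285317
t 20.1 pos [ 605.902  -116.4099  171.6329] F [ 0.3108 -0.7425 -0.9629] op 0.7076946091285317
  dp [28.3, 6.0, -69.0] turn [0.0035, 0.0056, 0.0045] deg 0.5
t 20.1 pos [ 605.902  -116.4099  171.6329] F [ 0.3108 -0.7425 -0.9629] op 0.7076946091285317
  dp [34.9, 6.1, -83.1] turn [0.0035, 0.0056, 0.0045] deg 0.5
```

{"name": "send_rows", "arguments": {
  "fingers": [0,0,0,0,0,0,0,0,0],
  "dp": [
    [9,4,-22],
    [18,6,-43],
    [25,6,-58],
    [30,6,-70],
    [33,6,-77],
    [34.5,6,-81],
    [35,6,-83],
    [35,6,-83],
    [35,6,-83]
  ],
  "turn": [
    [0,0,0],
    [0.0035,0.0056,0.0045],
    [0.0035,0.0056,0.0045],
    [0.0035,0.0056,0.0045],
    [0.0035,0.0056,0.0045],
    [0.0035,0.0056,0.0045],
    [0.0035,0.0056,0.0045],
    [0.0035,0.0056,0.0045],
    [0.0035,0.0056,0.0045]
  ]
}}

```text
time_s: 20.85
position: [0.6409, -0.1104, 0.0892]
tcp_rot: [[0.423, 0.906, 0.023], [0.009, 0.021, -1.0], [-0.906, 0.423, 0.0]]
force: [-0.9, -0.7, -1.3]
opening: 0.712
```

```bash
python3 st.py
python3 - <<'E'
from g import *
goal(S(59,-105,9.5),Rstand(1.3)[0])
save(cap('wrist'),'wrist13')
E
```

```text
S [  59.4025 -105.0925   10.0746] F tool(x=into face,y=up slope,z=-y) [ 0.7437 -1.4059  0.661 ] 0.7123726597609191
t 20.85 pos [ 640.911  -110.3898   89.2407] F [-0.9446 -0.6826 -1.2681] op 0.7123726597609191
  dp [-0.1, 0.1, -0.7] turn [0.0002, 0.0006, -0.0] deg 0.0
```

View pics/wrist13.png

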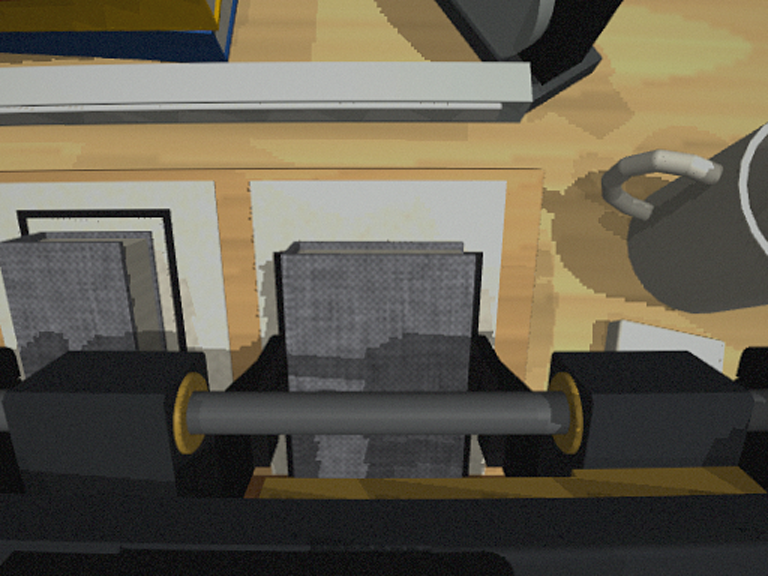

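{"name": "send_rows", "arguments": {
  "fingers": [0,0,0,0,0,0,0,0,0,0],
  "dp": [
    [-3,0,-3],
    [-6,0,-5],
    [-8,0,-6],
    [-9,0,-6.5],
    [-10,0,-7],
    [-11,0,-7.5],
    [-12,0,-8],
    [-13,0,-8.3],
    [-13,0,-8.3],
    [-13,0,-8.3]
  ],
  "turn": [
    [0,0,0],
    [0,0,0],
    [0,0,0],
    [0,0,0],
    [0,0,0],
    [0,0,0],
    [0,0,0],
    [0,0,0],
    [0,0,0],
    [0,0,0]
  ]
}}

```text
time_s: 21.73
position: [0.6305, -0.1108, 0.0826]
tcp_rot: [[0.427, 0.904, 0.022], [0.008, 0.021, -1.0], [-0.904, 0.427, 0.002]]
force: [6.0, 2.6, 1.2]
opening: 0.712
```

```bash
python3 st.py
```

```text
S [  47.1485 -105.2314    8.4404] F tool(x=into face,y=up slope,z=-y) [ 1.4261  6.0148 -2.4208] 0.7115473328510374
```

{"name": "send_rows", "arguments": {
  "fingers": [0,0,0.74,0.8,0.88,0.9,0.9,0.9,0.9,0.9],
  "dp": [
    [0,0,-0.8],
    [0,0,-1.5],
    [0,0,-1.2],
    [0,0,-1],
    [0,0,-1],
    [-4,0,8],
    [-13,0,28],
    [-25,0,55],
    [-38,0,85],
    [-50,0,118]
  ],
  "turn": [
    [0,0,0],
    [0,0,0],
    [0,0,0],
    [0,0,0],
    [0,0,0],
    [0,0,0],
    [0,0,0],
    [0,0,0],
    [0,0,0],
    [0,0,0]
  ]
}}

```text
time_s: 22.57
position: [0.5784, -0.1105, 0.2007]
tcp_rot: [[0.424, 0.905, 0.022], [0.009, 0.02, -1.0], [-0.906, 0.424, 0.001]]
force: [0.7, -0.1, -1.1]
opening: 0.899
```

```bash
python3 chk.py wrist wrist14; python3 -c "
from g import *
goal([.46,-.2,.40],Rdown(-90))"
```

```text
((53.35203170776367, -0.8070487976074219), (43.69133758544922, 108.1357650756836), 89.79855346679688) h 23.022016368657745
((45.354732513427734, -105.67491912841797), (62.14037322998047, 91.99321746826172), 89.90137481689453) h 23.09548536813939
((32.58149719238281, 104.10420227050781), (51.97956848144531, 65.67935180664062), 89.68865966796875) h 22.975411141347422
t 22.62 pos [ 580.0948 -111.4582  207.7445] F [ 0.0193 -0.0289  3.4417] op 0.8989672100386855
  dp [-120.1, -88.5, 192.3] turn [0.0011, 0.4484, -0.0226] deg 25.7
```

View pics/wrist14.png

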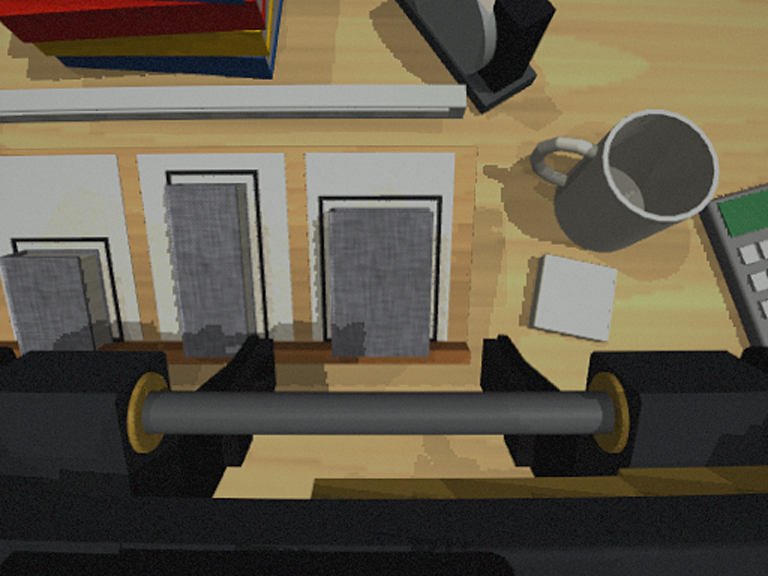

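{"name": "send_rows", "arguments": {
  "fingers": [0.8,0.8,0.8,0.8,0.8,0.8,0.8,0.8,0.8,0.8],
  "dp": [
    [-25,-10,30],
    [-55,-25,60],
    [-85,-45,95],
    [-120,-65,130],
    [-150,-80,160],
    [-180,-100,180],
    [-200,-110,190],
    [-200,-115,190],
    [-200,-115,190],
    [-200,-115,190]
  ],
  "turn": [
    [0,0.08,0],
    [0,0.16,0],
    [0,0.25,-0.01],
    [0,0.33,-0.01],
    [0,0.4,-0.02],
    [0,0.448,-0.022],
    [0,0.448,-0.022],
    [0,0.448,-0.022],
    [0,0.448,-0.022],
    [0,0.448,-0.022]
  ]
}}

```text
time_s: 23.45
position: [0.3795, -0.2266, 0.398]
tcp_rot: [[0.001, 1.0, -0.002], [-0.002, -0.002, -1.0], [-1.0, 0.001, 0.002]]
force: [0.6, 0.4, 0.2]
opening: 0.795
```

Run:
```python
from g import *
import pickle
for k in ['wrist','top','side']:
    c=cap(k); save(c,k+'15'); pickle.dump(c,open(k+'15.pkl','wb'))
goal([0,0,0])
```

```text
t 23.6 pos [ 380.0744 -225.5164  396.7648] F [-0.5387 -0.126   0.4282] op 0.8049991498177945
  dp [-380.1, 225.5, -396.8] turn [0.0, 0.0, 0.0] deg 0.0
```

View pics/wrist15.png

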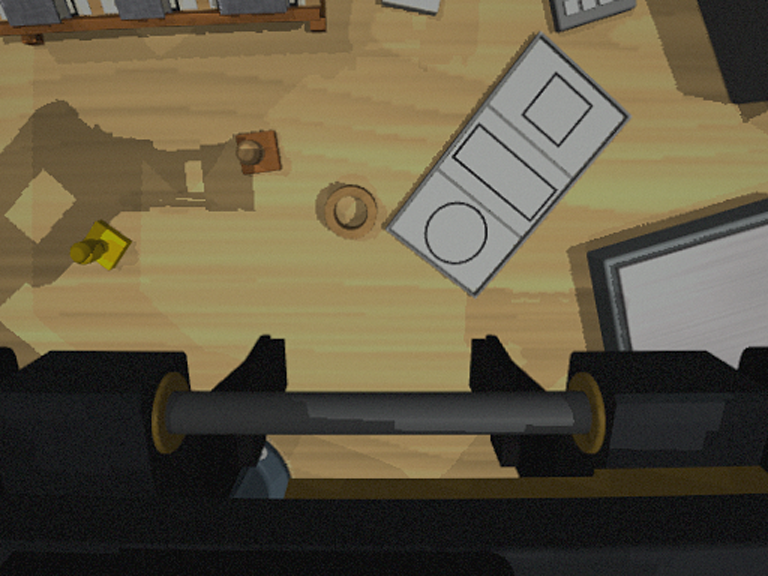

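View pics/top15.png

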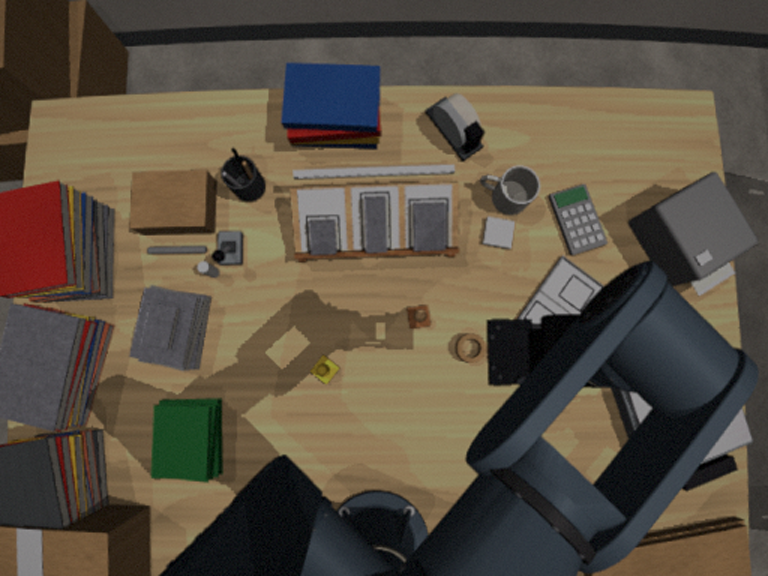

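View pics/side15.png

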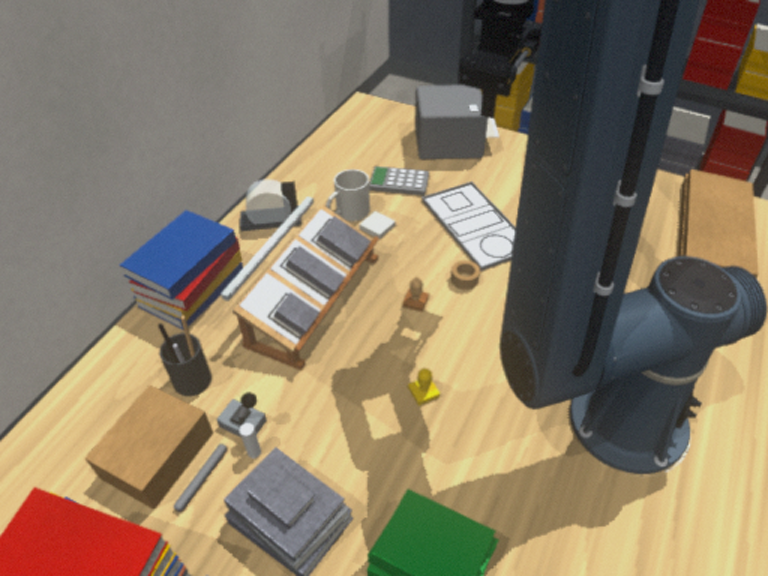

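```bash
cat > tray.py <<'E'
from g import *
import pickle,sys
def spots(c,box):
    g=c['img'].max(2); m=np.zeros(g.shape,np.uint8); x0,y0,x1,y1=[int(a/1.5) for a in box]
    P=cloud(c)
    g=cv2.cvtColor(c['img'],cv2.COLOR_BGR2GRAY)
    b=cv2.adaptiveThreshold(g,255,cv2.ADAPTIVE_THRESH_MEAN_C,cv2.THRESH_BINARY_INV,21,25)
    m[y0:y1,x0:x1]=b[y0:y1,x0:x1]
    cs,h=cv2.findContours(m,cv2.RETR_CCOMP,cv2.CHAIN_APPROX_NONE)
    for k,cc in enumerate(cs):
        if cv2.contourArea(cc)<250: continue
        W=onz(c,cc.reshape(-1,2),.006)[:,:2]*1000
        print('outer' if h[0][k][3]<0 else 'inner',cc.reshape(-1,2).mean(0)*1.5,'rect',cv2.minAreaRect(W.astype(np.float32)),'area',cv2.contourArea(W.astype(np.float32)))
if __name__=='__main__':
    print('wrist');spots(pickle.load(open('wrist15.pkl','rb')),(380,25,640,300))
    print('top0');spots(pickle.load(open('top0.pkl','rb')),(480,250,620,400))
E
python3 tray.py
```

```text
wrist
outer [606.8787 264.7101] rect ((316.7986145019531, -519.9019775390625), (65.9084243774414, 63.75458526611328), 17.38652229309082) area 976.3488438101485
outer [455.6568 232.4746] rect ((361.5185241699219, -320.1426086425781), (75.60274505615234, 73.4950942993164), 1.4309380054473877) area 4319.806171555538
inner [455.692  232.3125] rect ((361.5760498046875, -319.9169921875), (68.84947967529297, 70.81741333007812), 46.70429992675781) area 3858.5169328814372
outer [503.1141 171.8758] rect ((431.1988525390625, -373.8912353515625), (122.37069702148438, 48.46147537231445), 52.283905029296875) area 5697.251615236513
inner [504.1469 172.6678] rect ((431.1202697753906, -374.31591796875), (118.71675109863281, 44.5377197265625), 52.07146453857422) area 5035.046594773885
outer [556.6274 108.9481] rect ((500.81707763671875, -427.77423095703125), (58.56395721435547, 58.53298568725586), 52.31233596801758) area 3273.1463263691403
inner [556.5606 109.2727] rect ((500.6266174316406, -427.7317810058594), (54.186920166015625, 54.19026184082031), 51.92122268676758) area 2796.0867150458507
outer [499.3551 163.3534] rect ((431.9045104980469, -371.1275634765625), (147.6481475830078, 271.45001220703125), 52.224945068359375) area 3274.322868483141
top0
outer [575.8125 292.5   ] rect ((501.13134765625, -426.01959228515625), (59.71080017089844, 59.104225158691406), 53.03451919555664) area 3189.1475379257463
inner [575.8019 292.0189] rect ((501.5459289550781, -426.79083251953125), (55.89855194091797, 56.483360290527344), 51.993167877197266) area 2873.123251177836
outer [551.2745 326.8916] rect ((432.7356872558594, -369.2223205566406), (147.6163330078125, 273.998046875), 52.24476623535156) area 3498.686731204856
```

{"name": "send_rows", "arguments": {
  "fingers": [0.6,0.6,0.6,0.6,0.6,0.6,0.6],
  "dp": [
    [8,35,-35],
    [16,70,-70],
    [25,100,-105],
    [35,130,-140],
    [35,132,-175],
    [35,132,-200],
    [35,132,-200]
  ],
  "turn": [
    [0,0,0],
    [0,0,0],
    [0,0,0],
    [0,0,0],
    [0,0,0],
    [0,0,0],
    [0,0,0]
  ]
}}

```text
time_s: 24.18
position: [0.4101, -0.0885, 0.1903]
tcp_rot: [[-0.017, 1.0, 0.005], [0.009, 0.006, -1.0], [-1.0, -0.017, -0.009]]
force: [-1.3, 0.8, -0.6]
opening: 0.602
```

Run:
```python
from g import *
import pickle
c=cap('wrist'); save(c,'wrist16'); pickle.dump(c,open('wrist16.pkl','wb'))
P=cloud(c)
def reg(x0,x1,y0,y1,z0,z1):
    m=(P[...,0]>x0)&(P[...,0]<x1)&(P[...,1]>y0)&(P[...,1]<y1)&(P[...,2]>z0)&(P[...,2]<z1); q=P[m]
    print(m.sum(),'z',np.percentile(q[:,2],[5,50,95]),cv2.minAreaRect((q[:,:2]*1000).astype(np.float32)),q.mean(0))
reg(.41,.50,-.14,-.05,.0105,.0165)
reg(.41,.50,-.14,-.05,.034,.056)
reg(.41,.50,-.14,-.05,.056,.08)
reg(.38,.50,-.25,-.14,.024,.04)
goal([.455,-.092,.1],Rdown(-90))
```

```text
1097 z [0.0114 0.0128 0.014 ] ((455.1556701660156, -92.12548065185547), (44.13343048095703, 43.88106918334961), 7.178532600402832) [ 0.4582 -0.092   0.0127]
92 z [0.0379 0.054  0.0558] ((455.77459716796875, -91.96762084960938), (24.21658706665039, 25.270078659057617), 23.0886287689209) [ 0.4612 -0.0922  0.0514]
522 z [0.0568 0.0616 0.0636] ((455.2716369628906, -92.00894927978516), (23.067224502563477, 23.273162841796875), 0.04530646651983261) [ 0.4557 -0.0921  0.0609]
927 z [0.0261 0.0287 0.0299] ((399.4859924316406, -196.05902099609375), (38.574703216552734, 58.80488967895508), 0.3564007878303528) [ 0.4015 -0.1951  0.0285]
t 24.23 pos [411.989  -90.3918 193.095 ] F [ 0.3716  0.3352 -0.6609] op 0.6075899559030018
  dp [43.0, -1.6, -93.1] turn [-0.0066, -0.012, -0.0047] deg 0.8
```

View pics/wrist16.png

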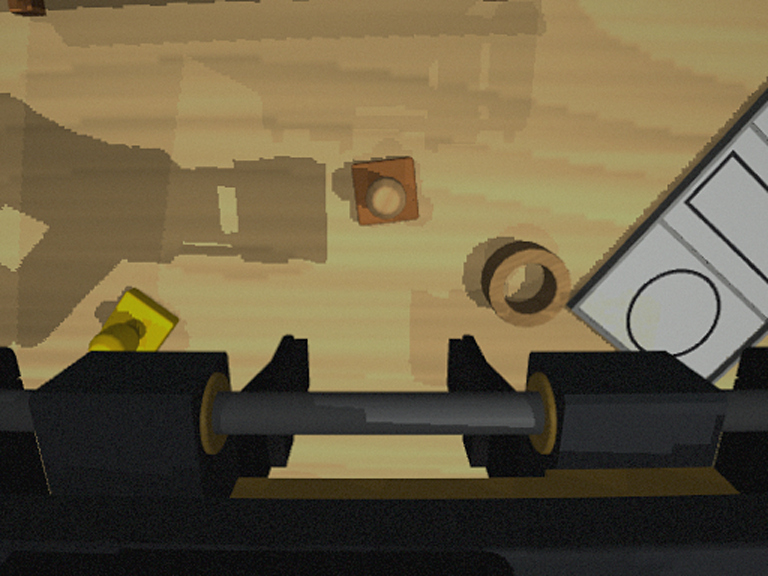

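{"name": "send_rows", "arguments": {
  "fingers": [0.6,0.6,0.6,0.6,0.6,0.6,0.6,0.6,0.6],
  "dp": [
    [20,-1,-30],
    [38,-2,-60],
    [43,-2,-90],
    [43,-2,-115],
    [43,-2,-140],
    [43,-2,-155],
    [43,-2,-163],
    [43,-2,-166],
    [43,-2,-166]
  ],
  "turn": [
    [-0.0066,-0.012,-0.0047],
    [-0.0066,-0.012,-0.0047],
    [-0.0066,-0.012,-0.0047],
    [-0.0066,-0.012,-0.0047],
    [-0.0066,-0.012,-0.0047],
    [-0.0066,-0.012,-0.0047],
    [-0.0066,-0.012,-0.0047],
    [-0.0066,-0.012,-0.0047],
    [-0.0066,-0.012,-0.0047]
  ]
}}

```text
time_s: 24.98
position: [0.4563, -0.0932, 0.0278]
tcp_rot: [[0.002, 1.0, -0.0], [-0.001, -0.0, -1.0], [-1.0, 0.002, 0.001]]
force: [-0.1, -0.3, 0.5]
opening: 0.598
```

Run:
```python
from g import *
goal([.4552,-.0921,.027],Rdown(-90))
save(cap('wrist'),'wrist17')
```

```text
t 24.98 pos [456.2743 -93.2064  27.8486] F [-0.147  -0.2881  0.5438] op 0.5977327548312065
  dp [-1.1, 1.1, -0.8] turn [0.0009, 0.0019, 0.0003] deg 0.1
```

View pics/wrist17.png

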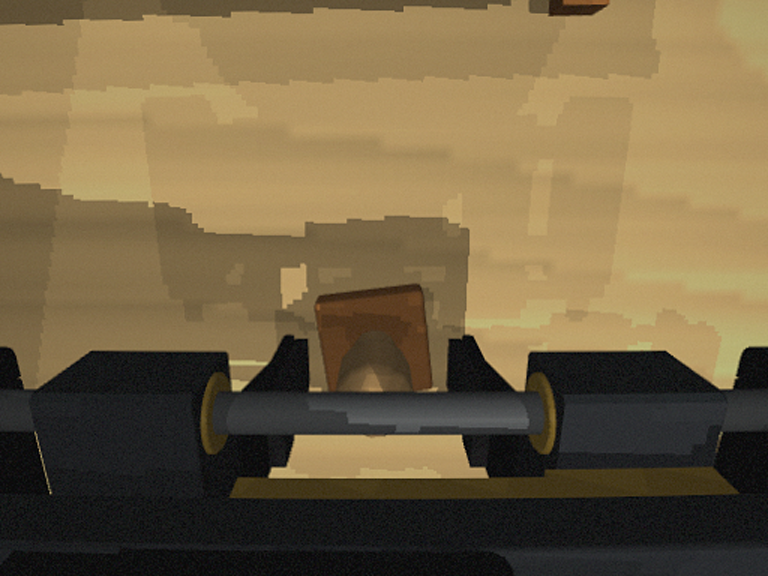

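{"name": "send_rows", "arguments": {
  "fingers": [0.5,0.4,0,0,0,0,0],
  "dp": [
    [-1,1,-1],
    [-1,1,-1],
    [-1,1,-1],
    [-1,1,-1],
    [-1,1,-1],
    [-1,1,-1],
    [-1,1,-1]
  ],
  "turn": [
    [0,0,0],
    [0,0,0],
    [0,0,0],
    [0,0,0],
    [0,0,0],
    [0,0,0],
    [0,0,0]
  ]
}}

```text
time_s: 25.62
position: [0.4554, -0.0921, 0.0275]
tcp_rot: [[0.003, 1.0, -0.0], [-0.001, -0.0, -1.0], [-1.0, 0.003, 0.001]]
force: [0.8, 1.4, 3.9]
opening: 0.283
```

Run:
```python
from g import *
goal([.5009,-.4272,.08],Rdown(-135))
```

```text
t 25.62 pos [455.4337 -92.1028  27.4904] F [0.7559 1.3646 3.9207] op 0.2834340598371012
  dp [45.5, -335.1, 52.5] turn [0.0023, 0.0022, -0.7852] deg 45.0
```

{"name": "send_rows", "arguments": {
  "fingers": [0,0,0,0,0,0,0,0,0,0],
  "dp": [
    [0,0,10],
    [0,0,35],
    [0,-10,70],
    [5,-40,90],
    [10,-78,90],
    [15,-116,90],
    [22,-154,90],
    [28,-192,90],
    [34,-230,90],
    [40,-268,90]
  ],
  "turn": [
    [0,0,0],
    [0,0,0],
    [0,0,-0.05],
    [0,0,-0.12],
    [0,0,-0.2],
    [0,0,-0.3],
    [0,0,-0.4],
    [0,0,-0.5],
    [0,0,-0.6],
    [0,0,-0.7]
  ]
}}

```text
time_s: 26.45
position: [0.4949, -0.3616, 0.117]
tcp_rot: [[0.0, 0.761, -0.648], [-0.002, -0.648, -0.761], [-1.0, 0.001, 0.001]]
force: [0.4, -0.3, -1.5]
opening: 0.282
```

Run:
```python
from g import *
goal([.5009,-.4272,.08],Rdown(-135))
```

```text
t 26.45 pos [ 494.9131 -361.6184  117.007 ] F [ 0.4446 -0.3052 -1.4931] op 0.28229579998315313
  dp [6.0, -65.6, -37.0] turn [0.0017, 0.0003, -0.08] deg 4.6
```

{"name": "send_rows", "arguments": {
  "fingers": [0,0,0,0,0,0],
  "dp": [
    [3,-30,0],
    [6,-55,-10],
    [6,-65,-25],
    [6,-66,-37],
    [6,-66,-37],
    [6,-66,-37]
  ],
  "turn": [
    [0,0,-0.04],
    [0,0,-0.08],
    [0.0017,0,-0.08],
    [0.0017,0,-0.08],
    [0.0017,0,-0.08],
    [0.0017,0,-0.08]
  ]
}}

```text
time_s: 26.95
position: [0.4997, -0.4252, 0.0783]
tcp_rot: [[-0.003, 0.707, -0.707], [0.004, -0.707, -0.707], [-1.0, -0.005, -0.001]]
force: [0.1, 0.1, -0.2]
opening: 0.282
```

Run:
```python
from g import *
goal([.5009,-.4272,.035],Rdown(-135))
c=cap('wrist');save(c,'wrist18')
P=cloud(c); h=bot.read_state()['position'][2]
z=P[...,2]; b=h-.0275
m=(abs(P[...,0]-.5)<.05)&(abs(P[...,1]+.427)<.05)&(z>b+.009)&(z<b+.019)
print(m.sum(),cv2.minAreaRect((P[m][:,:2]*1000).astype(np.float32)))
```

```text
t 26.95 pos [ 499.6811 -425.2012   78.2982] F [ 0.0589  0.0919 -0.1854] op 0.28159798834584027
  dp [1.2, -2.0, -43.3] turn [-0.0043, -0.003, -0.0004] deg 0.3
2267 ((506.0872497558594, -430.5605773925781), (43.8386116027832, 28.263832092285156), 52.25214385986328)
```

View pics/wrist18.png

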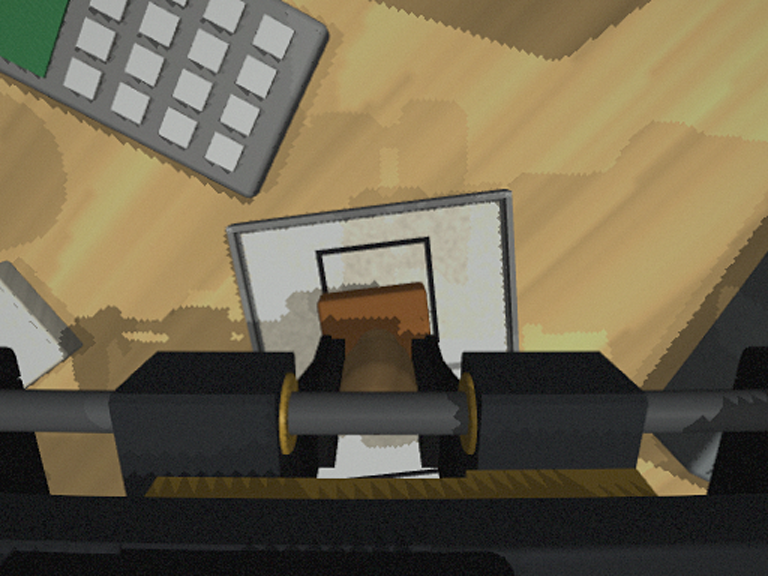

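{"name": "send_rows", "arguments": {
  "fingers": [0,0,0,0,0,0,0,0],
  "dp": [
    [1,-2,-15],
    [1,-2,-30],
    [1,-2,-38],
    [1,-2,-41],
    [1,-2,-43],
    [1,-2,-44],
    [1,-2,-45],
    [1,-2,-45]
  ],
  "turn": [
    [-0.004,-0.003,0],
    [-0.004,-0.003,0],
    [-0.004,-0.003,0],
    [-0.004,-0.003,0],
    [-0.004,-0.003,0],
    [-0.004,-0.003,0],
    [-0.004,-0.003,0],
    [-0.004,-0.003,0]
  ]
}}

```text
time_s: 27.67
position: [0.5017, -0.4279, 0.035]
tcp_rot: [[0.002, 0.708, -0.706], [-0.002, -0.706, -0.708], [-1.0, 0.003, 0.0]]
force: [-0.3, -0.2, -1.1]
opening: 0.286
```

{"name": "send_rows", "arguments": {
  "fingers": [0,0,0,0],
  "dp": [
    [-0.5,0.5,-1],
    [-0.5,0.5,-2],
    [-0.5,0.5,-3],
    [-0.5,0.5,-3]
  ],
  "turn": [
    [0,0,0],
    [0,0,0],
    [0,0,0],
    [0,0,0]
  ]
}}

```text
time_s: 28.0
position: [0.5016, -0.4277, 0.0335]
tcp_rot: [[0.003, 0.708, -0.706], [-0.003, -0.706, -0.708], [-1.0, 0.004, 0.0]]
force: [-0.8, 0.4, 6.1]
opening: 0.281
```

Contact. Release and rise.

{"name": "send_rows", "arguments": {
  "fingers": [0.32,0.4,0.5,0.6,0.6,0.6,0.6,0.6,0.6,0.6],
  "dp": [
    [0,0,0],
    [0,0,0],
    [0,0,0],
    [0,0,2],
    [0,0,15],
    [0,0,40],
    [-5,5,75],
    [-30,25,110],
    [-60,50,140],
    [-80,65,150]
  ],
  "turn": [
    [0,0,0],
    [0,0,0],
    [0,0,0],
    [0,0,0],
    [0,0,0],
    [0,0,0],
    [0,0,0],
    [0,0,0],
    [0,0,0],
    [0,0,0]
  ]
}}

```text
time_s: 28.83
position: [0.4222, -0.3636, 0.187]
tcp_rot: [[0.007, 0.708, -0.706], [-0.008, -0.706, -0.708], [-1.0, 0.01, 0.001]]
force: [0.5, -0.8, 0.1]
opening: 0.599
```

Run:
```python
from g import *
import pickle
from tray import spots
c=cap('wrist');save(c,'wrist19');pickle.dump(c,open('wrist19.pkl','wb'))
P=cloud(c);z=P[...,2]
m=(abs(P[...,0]-.5)<.05)&(abs(P[...,1]+.427)<.05)&(z>.015)&(z<.024)
print('foot',m.sum(),cv2.minAreaRect((P[m][:,:2]*1000).astype(np.float32)))
spots(c,(0,0,767,360))
t=cap('top');save(t,'top19');pickle.dump(t,open('top19.pkl','wb'))
goal([0,0,0])
```

```text
foot 1299 ((501.7305908203125, -428.0513916015625), (44.25575256347656, 43.80409622192383), 52.344093322753906)
outer [600.392  355.2814] rect ((240.1851806640625, -436.6645812988281), (120.37535095214844, 6.557402610778809), 44.696693420410156) area 638.5527453047689
outer [156.6681 354.7009] rect ((493.67486572265625, -182.7675018310547), (118.86995697021484, 6.547622203826904), 45.39458465576172) area 407.093309935648
outer [672.0441 285.7185] rect ((243.3095703125, -511.6178283691406), (175.5611114501953, 4.840961456298828), 16.544937133789062) area 377.41621279972605
outer [378.888  240.4866] rect ((431.24566650390625, -374.05963134765625), (121.98616790771484, 48.466278076171875), 52.14933395385742) area 5696.187785612419
inner [378.5851 240.734 ] rect ((431.33343505859375, -374.0413818359375), (118.08881378173828, 44.0056266784668), 52.24090576171875) area 5003.058119256049
outer [100.0378 153.3243] rect ((613.7109375, -276.5598449707031), (46.95650863647461, 85.85183715820312), 34.24692153930664) area 476.65464167576283
outer [362.1295 115.2723] rect ((500.9178466796875, -427
[... 174 characters left out ...]
386138916016, 54.45391082763672), 52.08580017089844) area 2822.21028962126
outer [364.8273 214.9099] rect ((448.4458923339844, -386.6719970703125), (166.64950561523438, 234.63668823242188), 46.709320068359375) area 13886.038650273113
inner [361.7757 113.4379] rect ((501.1393127441406, -427.7810363769531), (132.9718017578125, 86.87491607666016), 52.232933044433594) area 11202.720366190653
outer [691.696  181.4891] rect ((295.7735290527344, -563.4871215820312), (111.7936019897461, 229.75572204589844), 56.975318908691406) area 1080.5217258487828
t 28.93 pos [ 418.5419 -359.241   187.0949] F [-0.4362 -1.1431 -0.6767] op 0.5999961686796963
  dp [-418.5, 359.2, -187.1] turn [0.0, 0.0, 0.0] deg 0.0
```

View pics/wrist19.png

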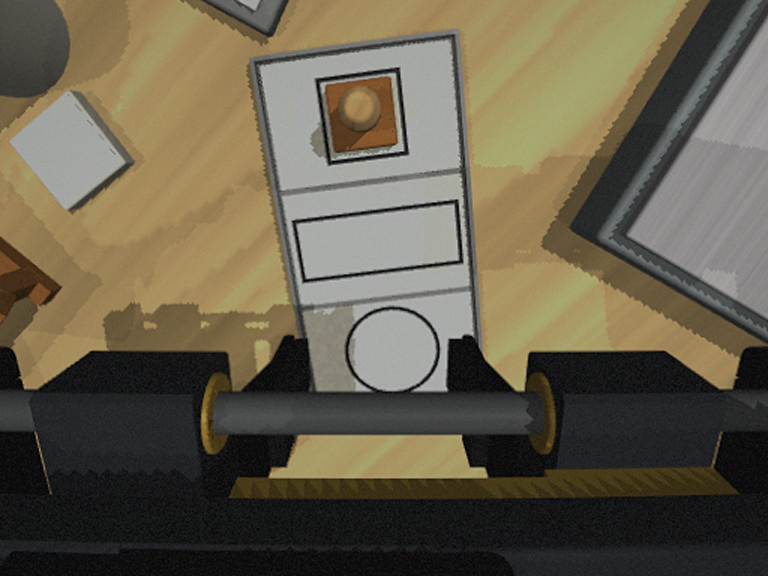

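View pics/top19.png

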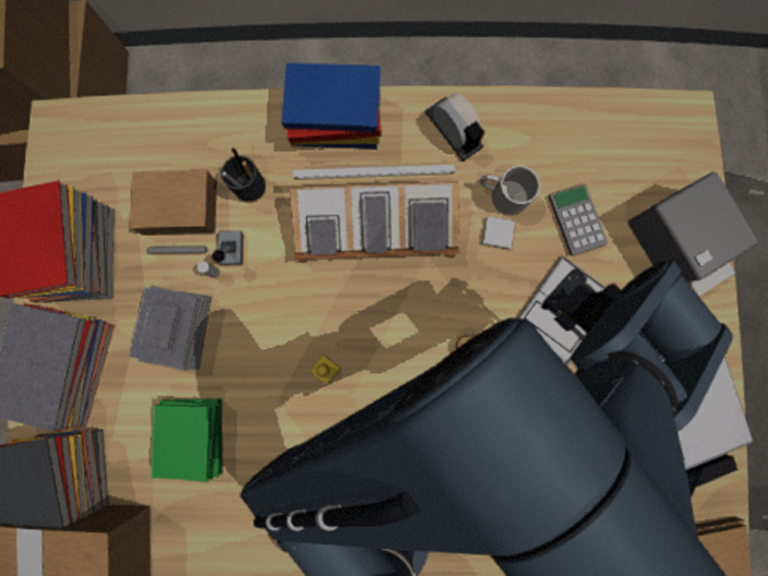

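Run:
```python
from g import *
import pickle
for n in ['wrist15','wrist16']:
    c=pickle.load(open(n+'.pkl','rb')); P=cloud(c)
    m=(P[...,0]>.34)&(P[...,0]<.50)&(P[...,1]>-.27)&(P[...,1]<-.14)&(P[...,2]>.025)&(P[...,2]<.04)
    k,lab,st,ce=cv2.connectedComponentsWithStats(m.astype(np.uint8)); i=1+st[1:,4].argmax()
    q=P[lab==i]; print(n,st[i],cv2.minEnclosingCircle((q[:,:2]*1000).astype(np.float32)),q.mean(0))
Tm=np.array([.4315,-.3735]); a=np.radians(-37.8); ex=np.array([np.cos(a),np.sin(a)]); ey=np.array([-ex[1],ex[0]])
for sx in(-1,1):
    for sy in (-1,1): print(sx,sy,Tm+sx*.135*ex+sy*.07*ey)
tp=np.array([.4,-.196]); print('tape in tray frame',(tp-Tm)@ex*1000,(tp-Tm)@ey*1000)
```

```text
wrist15 [216 124  35  36 591] ((388.5981140136719, -196.51966857910156), 29.962675094604492) [ 0.3892 -0.196   0.0287]
wrist16 [ 325  165   55   54 1411] ((389.0873107910156, -196.6842041015625), 30.345306396484375) [ 0.3902 -0.1957  0.0286]
-1 -1 [ 0.2819 -0.3461]
-1 1 [ 0.3677 -0.2354]
1 -1 [ 0.4953 -0.5116]
1 1 [ 0.5811 -0.4009]
tape in tray frame -133.68088491323752 120.9459425066163
```

Run:
```python
from g import *
goal([.3889,-.1966,.1],Rdown(-40))
```

```text
t 28.93 pos [ 418.5419 -359.241   187.0949] F [-0.4362 -1.1431 -0.6767] op 0.5999961686796963
  dp [-29.6, 162.6, -87.1] turn [0.0002, 0.0041, 1.6569] deg 94.9
```

{"name": "send_rows", "arguments": {
  "fingers": [0.7,0.8,0.95,0.95,0.95,0.95,0.95,0.95,0.95,0.95],
  "dp": [
    [-2,10,0],
    [-4,25,0],
    [-8,45,0],
    [-12,65,0],
    [-15,85,-5],
    [-18,105,-10],
    [-22,125,-20],
    [-25,145,-30],
    [-30,163,-40],
    [-30,163,-50]
  ],
  "turn": [
    [0,0,0.12],
    [0,0,0.24],
    [0,0,0.36],
    [0,0,0.48],
    [0,0,0.6],
    [0,0,0.72],
    [0,0,0.84],
    [0,0,0.96],
    [0,0,1.08],
    [0,0,1.2]
  ]
}}

```text
time_s: 29.77
position: [0.3868, -0.1926, 0.1368]
tcp_rot: [[0.001, 0.912, 0.411], [0.004, 0.411, -0.912], [-1.0, 0.002, -0.004]]
force: [-0.2, 0.8, -0.9]
opening: 0.951
```

Run:
```python
from g import *
import pickle
c=cap('wrist');save(c,'wrist20'); P=cloud(c)
m=(P[...,0]>.34)&(P[...,0]<.46)&(P[...,1]>-.27)&(P[...,1]<-.14)&(P[...,2]>.025)&(P[...,2]<.04)
k,lab,st,ce=cv2.connectedComponentsWithStats(m.astype(np.uint8)); i=1+st[1:,4].argmax()
q=P[lab==i]; print(st[i],cv2.minEnclosingCircle((q[:,:2]*1000).astype(np.float32)))
goal([.3889,-.1966,.06],Rdown(-40))
```

```text
[ 224  155   67   65 2030] ((389.1105651855469, -196.4332275390625), 29.842666625976562)
t 29.82 pos [ 387.2086 -193.9139  135.5382] F [-0.8458  0.0707 -1.3319] op 0.9493234724686416
  dp [1.7, -2.7, -75.5] turn [-0.004, -0.0008, 0.4453] deg 25.5
```

View pics/wrist20.png

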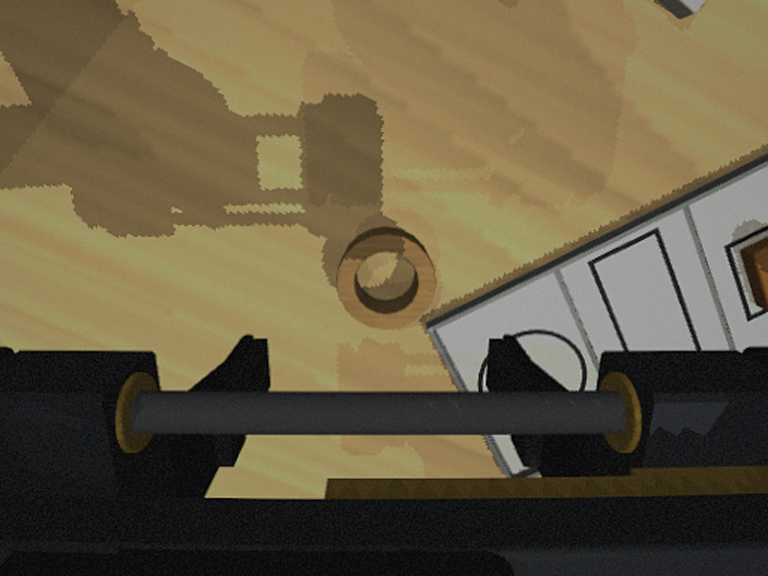

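{"name": "send_rows", "arguments": {
  "fingers": [0.95,0.95,0.95,0.95,0.95,0.95,0.95,0.95,0.95],
  "dp": [
    [2,-3,-10],
    [2,-3,-30],
    [2,-3,-50],
    [2,-3,-70],
    [2,-3,-90],
    [2,-3,-110],
    [2,-3,-124],
    [2,-3,-130],
    [2,-3,-130]
  ],
  "turn": [
    [-0.004,0,0.12],
    [-0.004,0,0.24],
    [-0.004,0,0.36],
    [-0.004,0,0.4453],
    [-0.004,0,0.4453],
    [-0.004,0,0.4453],
    [-0.004,0,0.4453],
    [-0.004,0,0.4453],
    [-0.004,0,0.4453]
  ]
}}

```text
time_s: 30.57
position: [0.3896, -0.1975, 0.0045]
tcp_rot: [[-0.001, 0.644, 0.765], [0.0, 0.765, -0.644], [-1.0, -0.001, -0.001]]
force: [0.4, -0.2, 0.5]
opening: 0.953
```

Run:
```python
from g import *
save(cap('wrist'),'wrist21')
goal([.389,-.1965,.006],Rdown(-40))
```

```text
t 30.62 pos [ 389.7413 -197.5604    5.303 ] F [0.7101 0.8248 0.1413] op 0.9507698995320997
  dp [-0.7, 1.1, 0.7] turn [0.0002, -0.0007, 0.0015] deg 0.1
```

View pics/wrist21.png

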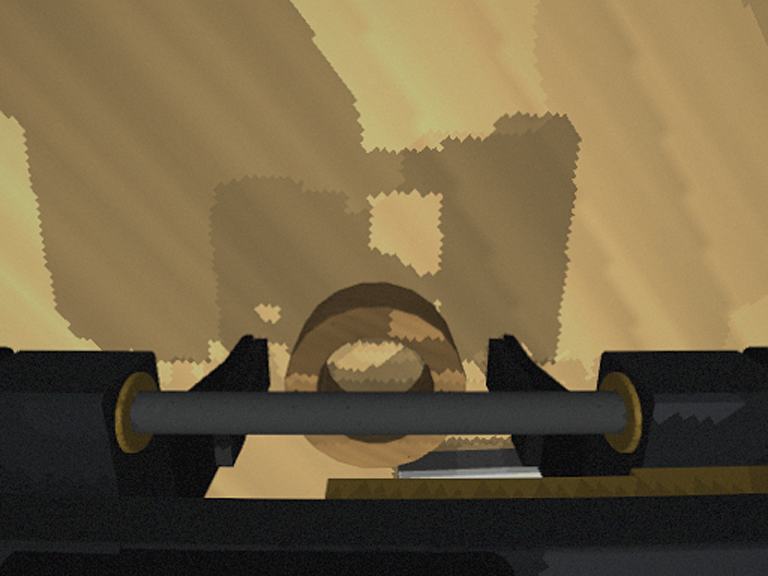

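{"name": "send_rows", "arguments": {
  "fingers": [0.85,0,0,0,0,0,0],
  "dp": [
    [-0.7,1,0.7],
    [-0.7,1,0.7],
    [-0.7,1,0.7],
    [-0.7,1,0.7],
    [-0.7,1,0.7],
    [-0.7,1,0.7],
    [-0.7,1,0.7]
  ],
  "turn": [
    [0,0,0],
    [0,0,0],
    [0,0,0],
    [0,0,0],
    [0,0,0],
    [0,0,0],
    [0,0,0]
  ]
}}

```text
time_s: 31.2
position: [0.3893, -0.1968, 0.0066]
tcp_rot: [[0.0, 0.644, 0.765], [-0.001, 0.765, -0.644], [-1.0, -0.001, 0.001]]
force: [-0.1, 0.1, 6.1]
opening: 0.684
```

Run:
```python
from g import *
goal([.3616,-.3198,.08],Rdown(-115))
```

```text
t 31.2 pos [ 389.3388 -196.7672    6.6158] F [-0.1082  0.0767  6.0505] op 0.6841702114054845
  dp [-27.7, -123.0, 73.4] turn [0.0011, -0.0004, -1.3073] deg 74.9
```

{"name": "send_rows", "arguments": {
  "fingers": [0,0,0,0,0,0,0,0,0,0],
  "dp": [
    [0,0,10],
    [0,0,35],
    [0,0,65],
    [-3,-12,80],
    [-6,-28,80],
    [-10,-46,80],
    [-14,-65,80],
    [-19,-85,80],
    [-23,-103,80],
    [-28,-123,80]
  ],
  "turn": [
    [0,0,0],
    [0,0,-0.05],
    [0,0,-0.16],
    [0,0,-0.28],
    [0,0,-0.4],
    [0,0,-0.52],
    [0,0,-0.64],
    [0,0,-0.76],
    [0,0,-0.88],
    [0,0,-1]
  ]
}}

```text
time_s: 32.03
position: [0.3608, -0.3201, 0.0865]
tcp_rot: [[-0.001, 0.991, -0.134], [-0.0, -0.134, -0.991], [-1.0, -0.001, 0.0]]
force: [0.3, 0.3, -0.6]
opening: 0.679
```

Run:
```python
from g import *
goal([.3616,-.3198,.05],Rdown(-115))
```

```text
t 32.03 pos [ 360.8162 -320.0808   86.54  ] F [ 0.2995  0.2874 -0.6448] op 0.6787145381692297
  dp [0.8, 0.3, -36.5] turn [-0.0001, -0.0012, -0.3015] deg 17.3
```

{"name": "send_rows", "arguments": {
  "fingers": [0,0,0,0,0],
  "dp": [
    [1,0,0],
    [1,0,-10],
    [1,0,-25],
    [1,0,-36],
    [1,0,-36]
  ],
  "turn": [
    [0,0,-0.12],
    [0,0,-0.24],
    [0,0,-0.3],
    [0,0,-0.3],
    [0,0,-0.3]
  ]
}}

```text
time_s: 32.45
position: [0.3607, -0.3188, 0.0488]
tcp_rot: [[-0.004, 0.907, -0.421], [0.004, -0.421, -0.907], [-1.0, -0.005, -0.002]]
force: [-1.1, 0.1, -0.3]
opening: 0.685
```

Run:
```python
from g import *
save(cap('wrist'),'wrist22')
goal([.3616,-.3198,.0126],Rdown(-115))
```

```text
t 32.5 pos [ 361.052  -319.1055   49.6298] F [ 0.3261  0.3249 -0.379 ] op 0.6846600751705068
  dp [0.5, -0.7, -37.0] turn [-0.003, -0.0031, -0.0016] deg 0.3
```

View pics/wrist22.png

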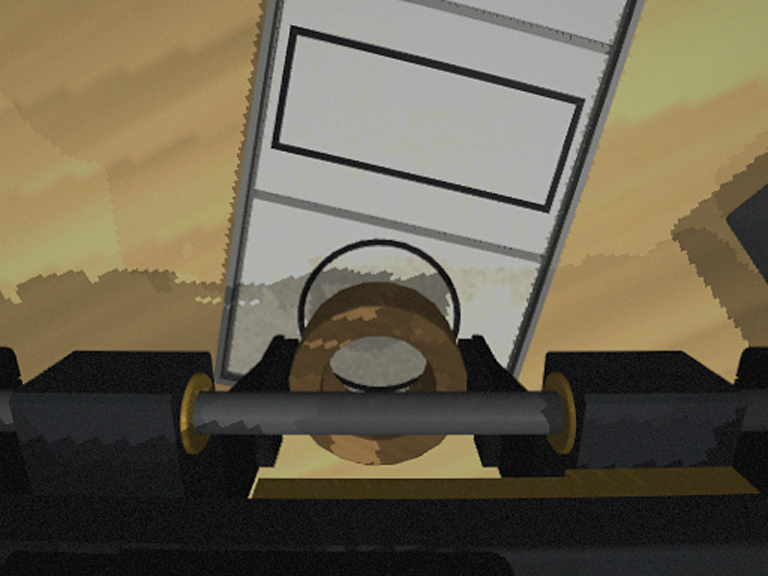

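{"name": "send_rows", "arguments": {
  "fingers": [0,0,0,0,0,0,0,0],
  "dp": [
    [0.5,-0.7,-14],
    [0.5,-0.7,-26],
    [0.5,-0.7,-32],
    [0.5,-0.7,-35],
    [0.5,-0.7,-36],
    [0.5,-0.7,-37],
    [0.5,-0.7,-38.5],
    [0.5,-0.7,-39]
  ],
  "turn": [
    [-0.003,-0.003,0],
    [-0.003,-0.003,0],
    [-0.003,-0.003,0],
    [-0.003,-0.003,0],
    [-0.003,-0.003,0],
    [-0.003,-0.003,0],
    [-0.003,-0.003,0],
    [-0.003,-0.003,0]
  ]
}}

```text
time_s: 33.17
position: [0.3619, -0.3201, 0.0125]
tcp_rot: [[0.001, 0.907, -0.421], [-0.001, -0.421, -0.907], [-1.0, 0.001, 0.001]]
force: [-1.3, 2.9, 18.9]
opening: 0.682
```

{"name": "send_rows", "arguments": {
  "fingers": [0,0.72,0.76,0.8,0.8,0.8,0.8,0.8,0.8,0.8],
  "dp": [
    [0,0,0.5],
    [0,0,1],
    [0,0,1],
    [0,0,1],
    [0,0,8],
    [0,0,25],
    [0,0,55],
    [0,0,90],
    [0,0,130],
    [0,10,160]
  ],
  "turn": [
    [0,0,0],
    [0,0,0],
    [0,0,0],
    [0,0,0],
    [0,0,0],
    [0,0,0],
    [0,0,0],
    [0,0,0],
    [0,0,0],
    [0,0,0]
  ]
}}

```text
time_s: 34.0
position: [0.3627, -0.3122, 0.1756]
tcp_rot: [[0.004, 0.907, -0.422], [-0.005, -0.422, -0.907], [-1.0, 0.006, 0.003]]
force: [0.0, -0.4, 0.6]
opening: 0.804
```

Run:
```python
from g import *
c=cap('wrist');save(c,'wrist23'); P=cloud(c)
m=(abs(P[...,0]-.3616)<.06)&(abs(P[...,1]+.32)<.06)&(P[...,2]>.03)&(P[...,2]<.045)
k,lab,st,ce=cv2.connectedComponentsWithStats(m.astype(np.uint8)); i=1+st[1:,4].argmax()
q=P[lab==i]; print(st[i],np.median(q[:,2]),cv2.minEnclosingCircle((q[:,:2]*1000).astype(np.float32)))
goal([.50,.28,.3],Rdown(-90))
s=cap('side');save(s,'side23')
```

```text
[ 229  147   60   59 1665] 0.03474250028406706 ((362.5892333984375, -321.102294921875), 29.840015411376953)
t 34.05 pos [ 363.8962 -311.3192  179.7725] F [-0.6145  1.3948  2.587 ] op 0.7972532028318107
  dp [136.1, 591.3, 120.2] turn [0.0076, 0.0096, 0.4345] deg 24.9
```

View pics/wrist23.png

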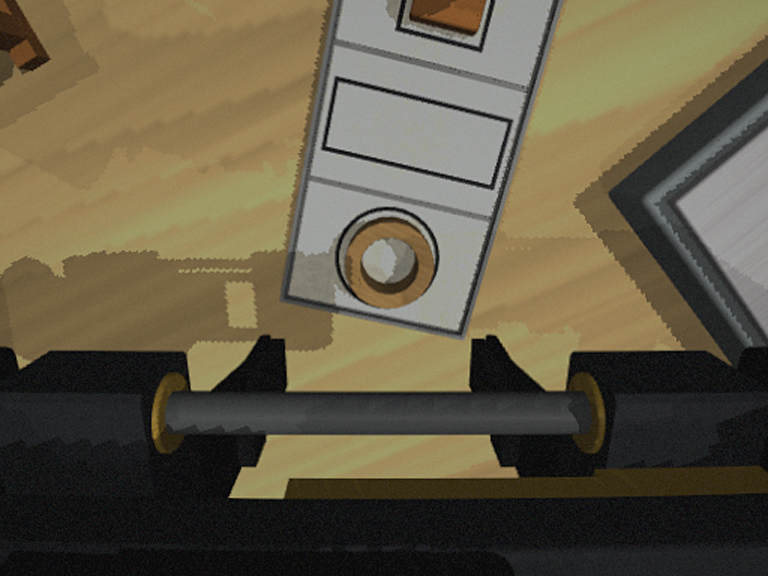

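View pics/side23.png

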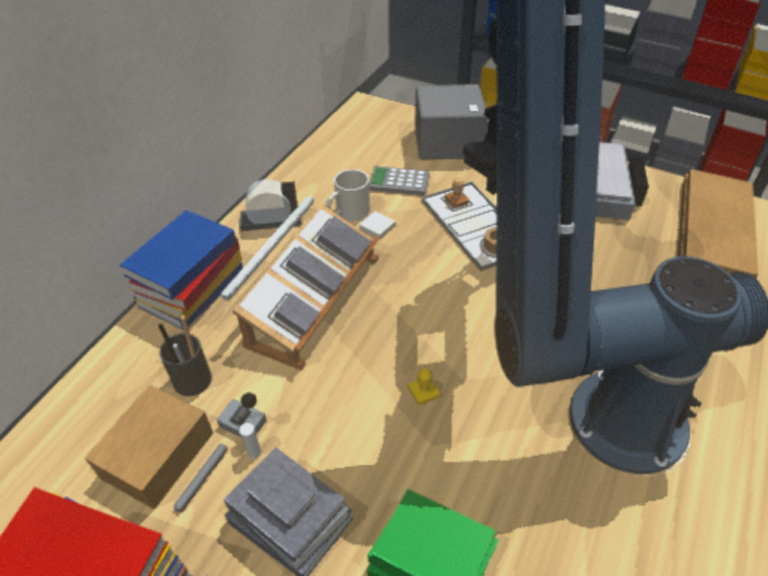

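Run:
```python
from g import *
for n in ['top','side']:
    c=cap(n); P=cloud(c); img=c['img']
    base=(P[...,0]>.53)&(P[...,0]<.68)&(P[...,1]>.25)&(P[...,1]<.36)
    m=base&(P[...,2]>.078)&(P[...,2]<.16); q=P[m]; print(n,'tip',m.sum(),q.mean(0),q.min(0),q.max(0))
    m=base&(P[...,2]>.018)&(P[...,2]<.03)&(P[...,1]<.33); q=P[m]; print(' block',m.sum(),cv2.minAreaRect((q[:,:2]*1000).astype(np.float32)),np.median(q[:,2]))
    m=base&(P[...,2]>.035)&(P[...,2]<.078)&(P[...,1]<.322)&(P[...,1]>.28); q=P[m]
    for z0 in (.035,.045,.055,.065):
        s=q[(q[:,2]>z0)&(q[:,2]<z0+.01)]; print('  lever z',z0,len(s),s.mean(0) if len(s) else '')
    m=base&(P[...,2]>.05)&(P[...,1]>.322); q=P[m]; print('  glue',q.mean(0),q.min(0),q.max(0))
    x0=c['img'][int(200/1.5):int(290/1.5),int(120/1.5):int(290/1.5)] if n=='top' else c['img'][240:320,130:200]
    cv2.imwrite(f'pics/lamp_{n}.png',cv2.resize(x0,None,fx=6,fy=6,interpolation=cv2.INTER_CUBIC))
```

```text
top tip 71 [0.5718 0.3018 0.1015] [0.5565 0.2897 0.078 ] [0.5846 0.3479 0.1126]
 block 237 ((593.8760986328125, 303.12908935546875), (50.11438751220703, 91.85277557373047), 87.72046661376953) 0.02421521993883191
  lever z 0.035 10 [0.6041 0.3013 0.0374]
  lever z 0.045 3 [0.597  0.2978 0.0482]
  lever z 0.055 5 [0.5937 0.2995 0.0578]
  lever z 0.065 4 [0.5886 0.2992 0.0685]
  glue [0.6198 0.3444 0.0677] [0.545  0.3273 0.0503] [0.68   0.3599 0.0787]
side tip 101 [0.5694 0.3081 0.102 ] [0.5477 0.293  0.0782] [0.5849 0.3467 0.1108]
 block 304 ((605.2864379882812, 303.6802062988281), (71.28305053710938, 51.22480773925781), 0.03874586895108223) 0.02559900071983634
  lever z 0.035 26 [0.6054 0.3093 0.0376]
  lever z 0.045 6 [0.5921 0.3074 0.0509]
  lever z 0.055 8 [0.5884 0.3069 0.0604]
  lever z 0.065 5 [0.5854 0.3072 0.07  ]
  glue [0.6063 0.3475 0.0689] [0.5435 0.3309 0.0503] [0.6797 0.36   0.0794]
```

View pics/lamp_side.png

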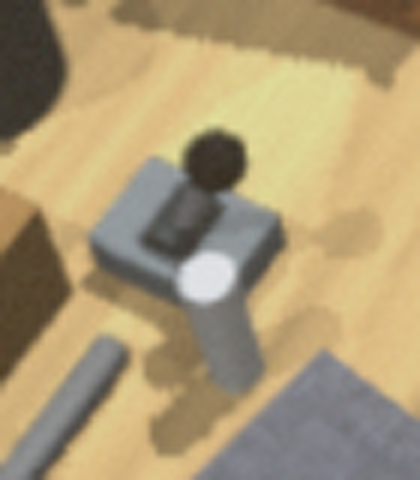

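{"name": "send_rows", "arguments": {
  "fingers": [0.8,0.5,0,0,0,0,0,0,0,0],
  "dp": [
    [5,5,40],
    [15,30,75],
    [25,60,100],
    [40,95,100],
    [55,132,100],
    [70,170,100],
    [85,208,100],
    [95,246,100],
    [105,284,100],
    [115,320,100]
  ],
  "turn": [
    [0,0,0],
    [0,0,0.05],
    [0,0,0.1],
    [0,0,0.15],
    [0,0,0.2],
    [0,0,0.25],
    [0,0,0.3],
    [0,0,0.35],
    [0,0,0.4],
    [0,0,0.43]
  ]
}}

```text
time_s: 35.03
position: [0.4762, 0.012, 0.2715]
tcp_rot: [[-0.001, 1.0, -0.002], [-0.001, -0.002, -1.0], [-1.0, -0.001, 0.001]]
force: [0.3, 0.1, -0.0]
opening: 0.203
```

Run:
```python
from g import *
goal([.52,.297,.2],Rdown(-90))
```

```text
t 35.03 pos [476.1704  12.0461 271.4857] F [ 0.3243  0.1246 -0.0036] op 0.2028506980054918
  dp [43.8, 285.0, -71.5] turn [0.0011, -0.0011, 0.0019] deg 0.1
```

{"name": "send_rows", "arguments": {
  "fingers": [0,0,0,0,0,0,0,0,0,0],
  "dp": [
    [6,36,0],
    [12,75,0],
    [18,114,0],
    [25,153,0],
    [32,192,-10],
    [38,230,-30],
    [44,265,-50],
    [44,285,-71],
    [44,285,-71],
    [44,285,-71]
  ],
  "turn": [
    [0,0,0],
    [0,0,0],
    [0,0,0],
    [0,0,0],
    [0,0,0],
    [0,0,0],
    [0,0,0],
    [0,0,0],
    [0,0,0],
    [0,0,0]
  ]
}}

```text
time_s: 35.87
position: [0.5179, 0.2971, 0.1966]
tcp_rot: [[-0.009, 1.0, 0.0], [-0.004, 0.0, -1.0], [-1.0, -0.009, 0.004]]
force: [0.8, -0.3, 0.8]
opening: 0.006
```

Run:
```python
from g import *
goal([.53,.297,.084],Rdown(-90))
c=cap('wrist');save(c,'wrist24'); P=cloud(c)
base=(P[...,0]>.54)&(P[...,0]<.68)&(P[...,1]>.25)&(P[...,1]<.325)
m=base&(P[...,2]>.085)&(P[...,2]<.14); q=P[m]; print('tip',m.sum(),q.mean(0),q.min(0),q.max(0))
```

```text
t 35.87 pos [517.9131 297.107  196.6201] F [ 0.7724 -0.2782  0.7792] op 0.006404749348412867
  dp [12.1, -0.1, -112.6] turn [0.0042, -0.0086, -0.0004] deg 0.5
tip 787 [0.5737 0.3017 0.1028] [0.5598 0.2894 0.0923] [0.5858 0.3141 0.1078]
```

View pics/wrist24.png

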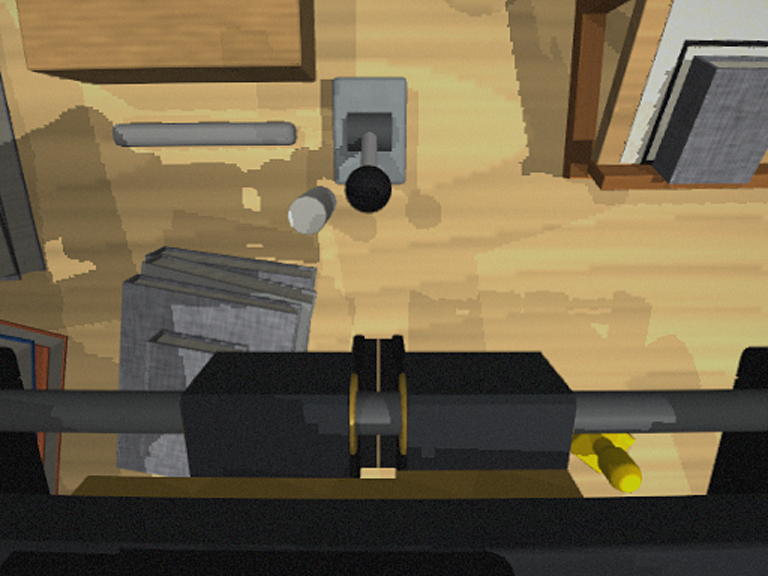

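{"name": "send_rows", "arguments": {
  "fingers": [0,0,0,0,0,0,0,0],
  "dp": [
    [6,2,-30],
    [10,2,-60],
    [10,2,-90],
    [10,2,-108],
    [10,2,-112],
    [20,2,-112],
    [28,2,-112],
    [35,2,-112]
  ],
  "turn": [
    [0.004,-0.008,0],
    [0.004,-0.008,0],
    [0.004,-0.008,0],
    [0.004,-0.008,0],
    [0.004,-0.008,0],
    [0.004,-0.008,0],
    [0.004,-0.008,0],
    [0.004,-0.008,0]
  ]
}}

```text
time_s: 36.58
position: [0.5568, 0.2984, 0.0886]
tcp_rot: [[0.006, 1.0, -0.002], [0.002, -0.002, -1.0], [-1.0, 0.006, -0.002]]
force: [-1.8, 0.5, -0.4]
opening: 0.007
```

{"name": "send_rows", "arguments": {
  "fingers": [0,0,0,0,0,0,0,0,0,0],
  "dp": [
    [6,0,-3],
    [12,0,-3],
    [18,0,-3],
    [24,0,-3],
    [30,0,-3],
    [36,0,-3],
    [42,0,-3],
    [48,0,-3],
    [54,0,-3],
    [60,0,-3]
  ],
  "turn": [
    [0,0,0],
    [0,0,0],
    [0,0,0],
    [0,0,0],
    [0,0,0],
    [0,0,0],
    [0,0,0],
    [0,0,0],
    [0,0,0],
    [0,0,0]
  ]
}}

```text
time_s: 37.42
position: [0.617, 0.2984, 0.0852]
tcp_rot: [[0.005, 1.0, -0.002], [0.002, -0.002, -1.0], [-1.0, 0.005, -0.002]]
force: [-1.2, -0.2, -0.2]
opening: 0.003
```

{"name": "send_rows", "arguments": {
  "fingers": [0,0,0,0,0,0],
  "dp": [
    [3,0,0],
    [6,0,0],
    [9,0,0],
    [11,0,0],
    [13,0,0],
    [13,0,0]
  ],
  "turn": [
    [0,0,0],
    [0,0,0],
    [0,0,0],
    [0,0,0],
    [0,0,0],
    [0,0,0]
  ]
}}

```text
time_s: 37.92
position: [0.6212, 0.2983, 0.0847]
tcp_rot: [[-0.014, 1.0, -0.001], [-0.001, -0.001, -1.0], [-1.0, -0.014, 0.001]]
force: [-16.2, -0.6, 10.1]
opening: 0.005
```

Run:
```python
from g import *
goal([0,0,0]); save(cap('side'),'side25'); save(cap('wrist'),'wrist25')
```

```text
t 37.92 pos [621.1736 298.2819  84.6883] F [-16.2446  -0.5677  10.118 ] op 0.004759767711926291
  dp [-621.2, -298.3, -84.7] turn [0.0, 0.0, 0.0] deg 0.0
```

View pics/side25.png

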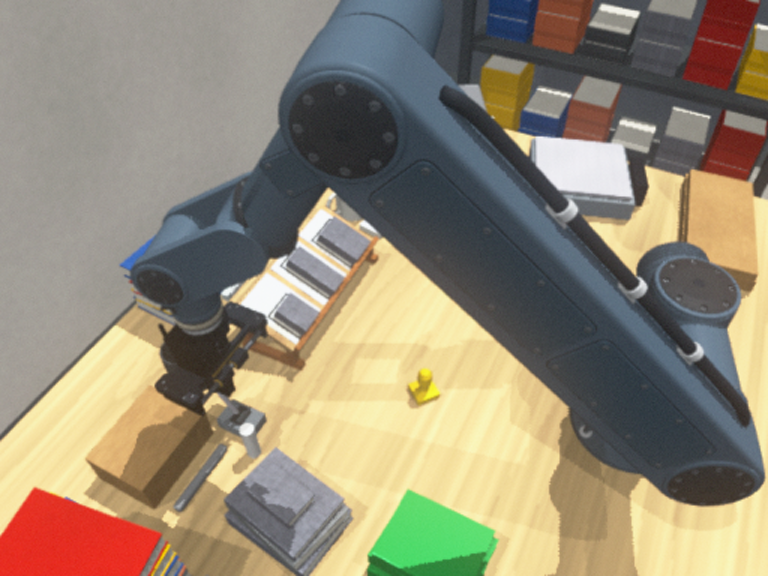

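View pics/wrist25.png

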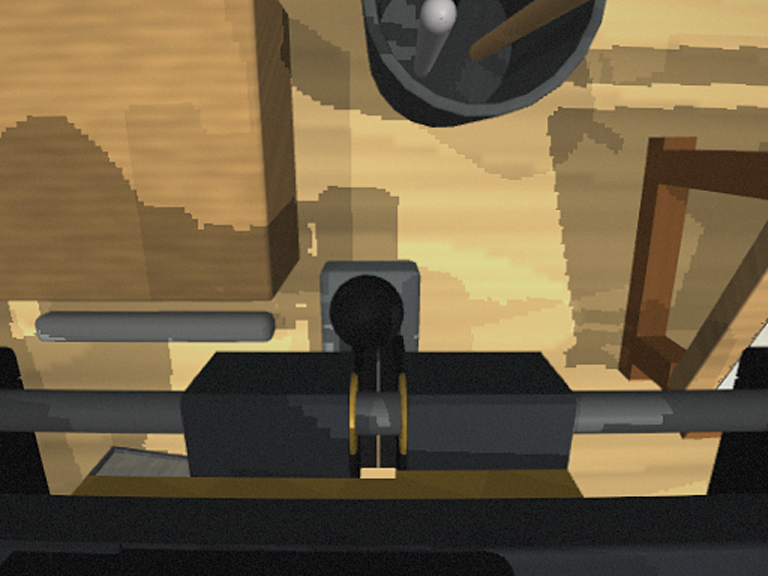

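{"name": "send_rows", "arguments": {
  "fingers": [0,0,0,0,0,0,0,0,0,0],
  "dp": [
    [-10,0,2],
    [-25,0,5],
    [-50,0,10],
    [-70,0,30],
    [-80,0,65],
    [-90,0,105],
    [-100,0,145],
    [-120,-20,180],
    [-150,-50,210],
    [-180,-80,230]
  ],
  "turn": [
    [0,0,0],
    [0,0,0],
    [0,0,0],
    [0,0,0],
    [0,0,0],
    [0,0,0],
    [0,0,0],
    [0,0,0],
    [0,0,0],
    [0,0,0]
  ]
}}

```text
time_s: 38.85
position: [0.4541, 0.2299, 0.3092]
tcp_rot: [[-0.007, 1.0, 0.0], [0.0, 0.0, -1.0], [-1.0, -0.007, -0.0]]
force: [-0.9, -0.7, 0.7]
opening: 0.006
```

Run:
```python
from g import *
goal([0,0,0])
c=cap('wrist');save(c,'wrist26'); P=cloud(c)
base=(P[...,0]>.54)&(P[...,0]<.68)&(P[...,1]>.26)&(P[...,1]<.325)
m=base&(P[...,2]>.085)&(P[...,2]<.14); q=P[m]; print('tip',m.sum(),q.mean(0),q.min(0),q.max(0))
for k in ['top','side']: save(cap(k),k+'26')
```

```text
t 38.85 pos [454.1288 229.9365 309.1689] F [-0.9186 -0.7033  0.653 ] op 0.006250047319599107
  dp [-454.1, -229.9, -309.2] turn [0.0, 0.0, 0.0] deg 0.0
tip 70 [0.6319 0.3009 0.0942] [0.6297 0.292  0.0871] [0.6345 0.3105 0.0985]
```

View pics/wrist26.png

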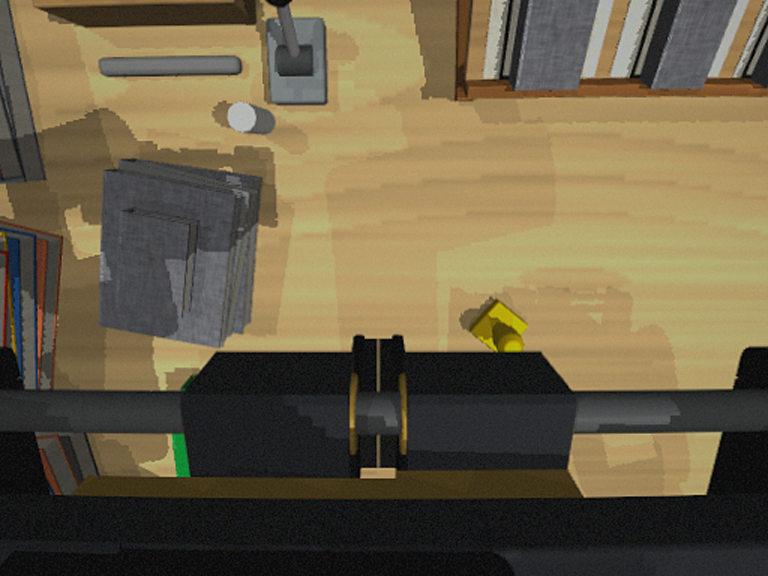

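View pics/top26.png

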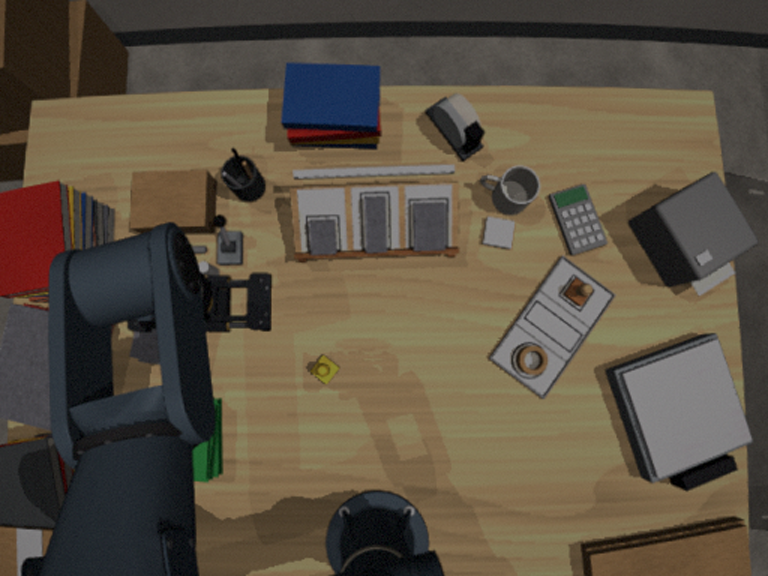

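View pics/side26.png

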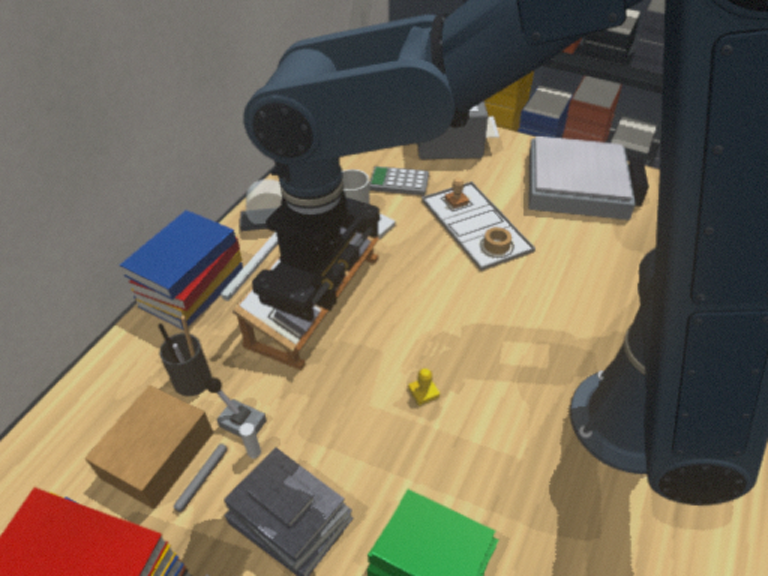

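```bash
python3 - <<'E'
from g import *
for n in ['top','side']:
    c=cap(n); P=cloud(c)
    base=(P[...,0]>.59)&(P[...,0]<.685)&(P[...,1]>.275)&(P[...,1]<.325)&(P[...,2]>.083)&(P[...,2]<.14)&(c['img'].max(2)<80)
    q=P[base]; print(n,'ball',base.sum(),q.mean(0),(q.min(0)+q.max(0))/2,q.max(0))
    if n=='top':
        for nm,x,y,z0,z1,r in [('stamp foot',.501,-.428,.015,.025,.045),('tape',.3616,-.32,.03,.045,.05)]:
            m=(abs(P[...,0]-x)<r)&(abs(P[...,1]-y)<r)&(P[...,2]>z0)&(P[...,2]<z1); print(nm,cv2.minAreaRect((P[m][:,:2]*1000).astype(np.float32)),np.median(P[m][:,2]))
E
python3 chk.py top top27
```

```text
top ball 63 [0.6409 0.3011 0.0995] [0.6431 0.302  0.0944] [0.6559 0.3139 0.1051]
stamp foot ((501.8941955566406, -426.45159912109375), (46.04011917114258, 44.60773468017578), 51.86713790893555) 0.01912219461741871
tape ((361.6318054199219, -319.42901611328125), (57.60082244873047, 55.50423812866211), 22.056856155395508) 0.034772052759503236
side ball 69 [0.6397 0.3063 0.101 ] [0.6415 0.305  0.0996] [0.6525 0.3156 0.1086]
((54.74320602416992, 0.0075206756591796875), (108.36498260498047, 41.766990661621094), 0.06589513272047043) h 23.36031670007496
((45.5217399597168, -105.37287139892578), (62.450443267822266, 95.5819320678711), 89.91470336914062) h 23.10321516172626
((31.203384399414062, 104.85737609863281), (50.19740295410156, 71.40376281738281), 89.9260482788086) h 23.22790287654443
```

Run:
```python
from g import *
for n in ['top','side','wrist']:
    c=cap(n); P=cloud(c)
    base=(P[...,0]>.58)&(P[...,0]<.685)&(P[...,1]>.285)&(P[...,1]<.322)
    for z0 in (.035,.045,.055,.065,.075,.085,.095):
        m=base&(P[...,2]>z0)&(P[...,2]<z0+.01); q=P[m]
        print(n,z0,m.sum(),np.median(q,0) if m.any() else '')
c=cap('side'); x0=c['img'][230:310,120:200]; cv2.imwrite('pics/lamp2.png',cv2.resize(x0,None,fx=7,fy=7,interpolation=cv2.INTER_CUBIC))
```

```text
top 0.035 17 [0.607  0.2996 0.0362]
top 0.045 10 [0.6148 0.3006 0.0477]
top 0.055 11 [0.621  0.3006 0.0598]
top 0.065 7 [0.6265 0.2995 0.0703]
top 0.075 6 [0.6299 0.3006 0.0782]
top 0.085 10 [0.6332 0.2962 0.0925]
top 0.095 51 [0.6409 0.3009 0.1001]
side 0.035 41 [0.6089 0.306  0.0365]
side 0.045 17 [0.6177 0.305  0.0506]
side 0.055 14 [0.6221 0.3059 0.0598]
side 0.065 18 [0.6278 0.3045 0.0701]
side 0.075 10 [0.6336 0.3046 0.0791]
side 0.085 18 [0.6366 0.312  0.0922]
side 0.095 53 [0.6385 0.3071 0.1009]
wrist 0.035 51 [0.6111 0.3009 0.0398]
wrist 0.045 60 [0.6167 0.3007 0.0499]
wrist 0.055 68 [0.6223 0.3005 0.0598]
wrist 0.065 64 [0.6279 0.3009 0.0698]
wrist 0.075 40 [0.6315 0.3012 0.0783]
wrist 0.085 7 [0.6307 0.3013 0.0904]
wrist 0.095 0
```

View pics/lamp2.png

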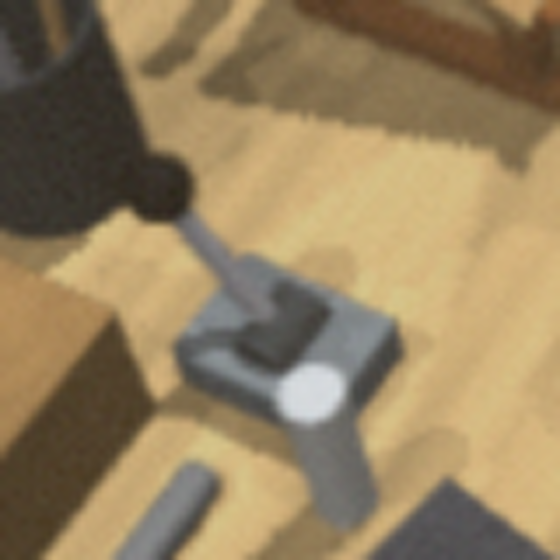

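Run:
```python
from g import *
print(bot.read_state()['time_s'], bot.hand_in())
```

```text
the job is handed in; nothing more can be done
39.35 None
```

The job is done and handed in at 39.4 s of the 210 s allowed. The arm was clear of everything, and none of my final checks failed.

- **Old title:** it lies flat on the returns pile, about 2 mm from the middle and square with it.
- **New books:** all three (tall, small and wide) are on the slope inside their outlines. Each was pushed against the ledge until the force rose, and the last pictures showed them straight to within 0.1° and about 1 mm from centred.
- **Desk tools:** the stamp stands in its square, about 1 mm off centre and square to the drawing. The tape roll had been knocked aside before I picked it up, so I measured it again. It now lies flat in its circle, within 2 mm of centre. The force reached about 19 N when I set it down. No stapler was in the scene.
- **Lamp:** I pushed the lever to a hard stop, where the force rose from about 1–2 N to 16 N. The pictures show it leaning about 0.51 rad away from the robot, where it had leaned about 0.48 rad towards it, so it swung the full 1.0 rad.
- **Other things:** the bystanders and the yellow and green look-alikes look unmoved in the last pictures, though I did not measure each one.

The wrist and top cameras disagreed by 1–2 mm in places, within the stated calibration.

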